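# Go/no-go test of two shaft bushes on a gauge pin

## Robot

A 6-joint arm with a two-finger parallel gripper is mounted at the origin on the work surface. World frame = base frame: x ahead of the robot, y to its left, z up, the work surface at z = 0. Lengths are in m, angles in rad, forces in N, time in s.
With the tool pointing down it reaches from about 0.275 to 1 m from the base axis. Payload 8.4 kg.
Tool frame: the origin (TCP) lies midway between the tips of the shut fingers; the grasp point (between the pads) lies 19 mm behind it (grip_point_offset is the distance from the TCP to the grasp point, in m); x points along the fingers, y is the direction in which the jaws open and shut, and the axes are right-handed (so a half turn about x gives the same grasp; the last joint's range is limited). The gripper opens to 85 mm and grips with 20 to 120 N. Pads are 22 mm wide; open, the fingers measure 114 mm over their backs; the gripper's body (76 mm by 85 mm) begins 54 mm behind the grasp point. The pads swing forward as they close: fully open they stand 13 mm farther back than shut.
Start: joints at [-1.122, 0.353, 1.633, -0, 1.155, -0.002], TCP at [0.272, -0.563, 0.231] pointing down, gripper open.
Joint ranges: [-2.63, 2.63], [-0.92, 2.1], [0.06, 2.66], [-1.3, 4.44], [0, 2.69], [-3.02, 3.02]. Speed limits (rad/s): [2.22, 2.22, 2.79, 3.14, 3.14, 3.14].

## Interface

Orientations are given as a unit quaternion [x, y, z, w].
In Python, from station import * gives the robot as it stands. The module is installed in compiled form; this text tells all that it offers.
- The arm moves only by the tool step_arm, never from a script. Its argument "deltas" is a list of rows, each a list of 5 numbers: the shift along the tool's x, y, z in cm, then the turn about the tool's x in degrees, then the closure in counts, from 0 (fully open) to 255 (shut). In form: [[dx, dy, dz, spin, fingers], ...]. A call has 1 to 10 rows; each row is the pose to reach, as a shift and turn from the pose measured when the call began, along the tool's axes at that moment; what a row does not reach only later rows make up. A row lasts 1/8 s, in which the tool goes at most 62.5 mm and 10.7 degrees, less where a joint would pass 70% of its speed; a pose out of reach is approached as far as the arm can. A call with a gripper value outside its range is refused whole. The fingers move at their own pace and stop on an object; "force" is the grip in N (left out, the last holds). Time passes only in rows, so rows that repeat a pose let the fingers close. It gives the time, the measured TCP pose, the force and the opening at its end, in the units of the state.
- get_obs(): the state, without advancing time (a new reading comes with each control period).
- snapshot(name): name is "scene" or "top"; returns a dict with "frame" (384x512x3 uint8, red, green, blue), "K" (3x3 intrinsics, pixels), "rvec" (rotation vector, rad) and "tvec" (3), from world to camera coordinates, as OpenCV has them. Camera axes: x right, y down, z forward; pixel columns grow to the right and rows downward; lengths in m; the calibration is good to about 2 mm. A picture is of the moment at which its call begins. There is no depth.
- job_done(): hands the job in, once; it reports no verdict.
Trained networks look in a picture, given as the dict that the camera call returned (one of the last four; its "shot" number tells which), for a name from the list of things; names that differ only in an ending like _2 or _b are one class to them, and where a whole thing is asked for, a point or a joint stands for the part that bears it (a point fixed in the world has none). Each returns a list of dicts, best first, with "confidence" (0 to 1); they miss things now and then, are a little off and sometimes report something else, mostly with a low value. They report only what shows in the picture. A call takes as long as a camera call. They do not tell look-alikes from the thing itself.
- cut_out(query, picture): "region" (384x512 bool, what is visible of it) and "box" ([left, top, right, bottom] in pixels, round what is visible of it).
- landmark_of(query, picture): "point" ([column, row] in pixels: a listed point, or the origin of a listed thing).
The state is a dict: "time": time; "joints": joint angles; "dq": joint speeds; "joint_torque": joint torques, N m; "ee_pos": TCP position; "eef_rot": TCP orientation; "contact_force": force on the tool from outside, world axes, zero at the start; "torque": the same for the moment, N m; "width": opening from 0.0 (shut) to 1.0 (fully open).
Only numpy, scipy, OpenCV 4.12 (cv2) and the standard library are available. Lean on these libraries where they do the work, as an engineer would, in place of code of your own. Each camera call takes 0.05 s, during which the arm holds its last target.

## Task

Sort the two black bushes by trying them on the gauge one at a time: lay a bush in the gauge's loading bay, let go, and push it along the lane from behind with the fingers until it is either fully home on the pin under the clear bridge or stopped by the pin's tip, pressing it lightly there for a moment. Take it back out and lay it flat in the green tray if it went home or in the red tray if it did not, before trying the other bush the same way. Leave the jar, battery, grey knob and screwdriver where they are.

Things in the scene. Friction and masses are not known exactly. Their poses are not given: they have to be found in the camera images.
- gauge: fixed go/no-go gauge: aluminium bed 200 (x) x 64 (y) x 12 mm high with a lane on top. Origin at the centre of its underside; x is the push direction, z up. Lane floor at z 12; blue end block with its stop face at x +60. A bush fully home has its centre at x +36, its tail (x +12 to +34) still in the open; one that does not fit stops with its centre near x +12
- bay (a point): middle of the loading bay's floor (gauge x -50, y 0, z 12 mm). Brass rails stand 8 mm above the floor on both sides: the bay runs from gauge x -82 to -18, 45 mm wide between rails; then a funnel to x +4; then a lane 35 mm wide up to the bridge. The bay is open behind
- pin_tip (a point): centre of the tip of the steel gauge pin: gauge x +34, y 0, z 28 mm. The pin is 13 mm in diameter with a coned tip, 26 mm long, level, and runs on along gauge x to the stop face; it is at the height of the bore of a bush lying on the lane
- bridge (a point): middle of the near edge of the clear bridge's top: gauge x +34, y 0, z 59 mm. The bridge, 64 mm wide with solid clear sides, covers pin and end block from x +34 to +100; its underside is at z 53 mm
- bush_1: loose black plastic square-bodied bush, 48 long x 32 x 32 mm, about 55 g, lying on the table, with a round bore right through along its x axis (same from either end). The bore either passes over the gauge pin freely or is clearly too small: unmarked, to be found by trying. Origin at the centre of its underside, x along the bore, z up
- bush_2: loose black plastic square-bodied bush, 48 long x 32 x 32 mm, about 55 g, lying on the table, with a round bore right through along its x axis (same from either end). The bore either passes over the gauge pin freely or is clearly too small: unmarked, to be found by trying. Origin at the centre of its underside, x along the bore, z up
- bush_1_center (a point): its bore axis midway along, at the middle of the block (16 mm above the underside)
- bush_2_center (a point): its bore axis midway along, at the middle of the block (16 mm above the underside)
- green_tray: fixed green tray for bushes that fit, 100 (x) x 120 (y) x 20 mm high, walls and floor 4 mm thick. Origin at the centre of its underside, z up
- red_tray: fixed red tray for bushes that do not fit, same size and origin as the green one
- jar: bystander: small glass jar with a blue cap, 44 mm in diameter, 55 mm high, standing. Origin at the centre of its underside
- battery: bystander: block battery, 18 x 26 x 48 mm, standing. Origin at the centre of its underside
- knob: bystander: grey control knob, 28 mm in diameter, 18 mm high. Origin at the centre of its underside
- screwdriver: bystander: orange screwdriver, 170 mm long, lying. Origin under its middle, x towards its tip
Mind the look-alikes: they are no part of the job. Leave any turquoise look-alike of the bush_2 alone. Of the things that look like the gauge, take the one that is farthest to the robot's right at the start.

How it is judged:
By the outcome, as a careful person would: the job done as asked, in the order asked, and still so for the second after the job is handed in, with the robot touching nothing.
It also fails if it takes over 70 s, if anything falls off the work surface, if the arm or the gripper's body presses on something with over 40 N, if the wrist force passes 120 N, or if a joint passes its speed limit or range.

## Working session

There is one attempt and no reset: what is moved stays moved. The work goes in short steps, Python scripts to look and compute and a tool call to move; the robot and the scene stay as the last step left them, time stands still between calls to the robot, and variables do not carry over. Pictures are saved under pics/ and viewed, and the job is handed in when it is done.

Besides the shell and the picture viewer there is one more tool, called after "Request:" as a command line: name --pt "numbers of a row" for each row, then --argument value for the rest. step_arm: Moves the arm, as the interface text tells. Its arguments: {"type":"object","properties":{"deltas":{"type":"array","items":{"type":"array","items":{"type":"number"}}},"force":{"type":"number"}},"required":["deltas"]}

```bash
ls; mkdir -p pics; cat > h.py <<'E'
from station import *
import numpy as np, cv2
from scipy.spatial.transform import Rotation as R
def ray(s,p):
    Rm=cv2.Rodrigues(np.array(s["rvec"],float))[0]; t=np.array(s["tvec"],float).ravel()
    d=Rm.T@np.linalg.inv(s["K"])@np.array([p[0],p[1],1.0]); c=-Rm.T@t
    return c,d
def onz(s,p,z):
    c,d=ray(s,p); return c+d*(z-c[2])/d[2]
def proj(s,P):
    return cv2.projectPoints(np.array(P,float).reshape(-1,1,3),np.array(s["rvec"],float),np.array(s["tvec"],float),np.array(s["K"],float),None)[0].reshape(-1,2)
def save(s,name,crop=None,k=1):
    f=s["frame"][:,:,::-1]
    if crop: f=f[crop[1]:crop[3],crop[0]:crop[2]]
    f=cv2.resize(f,None,fx=k,fy=k,interpolation=cv2.INTER_CUBIC); cv2.imwrite("pics/"+name,f)
def tri(s1,p1,s2,p2):
    c1,d1=ray(s1,p1);c2,d2=ray(s2,p2)
    A=np.stack([d1,-d2],1);x=np.linalg.lstsq(A,c2-c1,rcond=None)[0]
    a=c1+d1*x[0];b=c2+d2*x[1];return (a+b)/2,np.linalg.norm(a-b)
E
python3 - <<'E'
from h import *
np.set_printoptions(precision=4,suppress=True)
a=snapshot("scene");b=snapshot("top")
save(a,"s0.png",k=1.5);save(b,"t0.png",k=1.5)
o=get_obs();print(o)
print(ray(a,(256,192)),ray(b,(256,192)))
for q in ["gauge","bush_1","green_tray","red_tray","jar","battery","knob","screwdriver","bay","pin_tip","bridge","bush_1_center"]:
    for n,s in(("scene",a),("top",b)):
        print(q,n,[(np.round(r["point"],1).tolist(),round(r["confidence"],2)) for r in landmark_of(q,s)])
E
```

```text
pics
{'time': 0.1, 'joints': array([-1.1224,  0.3536,  1.6341,  0.    ,  1.1552, -0.0024]), 'dq': array([ 0.0009, -0.0007, -0.0009,  0.0009,  0.0006, -0.0013]), 'joint_torque': array([  0.0002, -60.6356, -34.2821,   0.0001,   0.004 ,   0.    ]), 'ee_pos': array([ 0.2721, -0.5622,  0.2306]), 'eef_rot': array([-0.6891, -0.1585,  0.6893, -0.1576]), 'contact_force': array([ 0.0105, -0.7337,  0.599 ]), 'torque': array([0.0355, 0.039 , 0.0338]), 'width': 1.0004628480564142}
(array([ 1.2852, -0.7568,  0.8644]), array([-0.5102,  0.6323, -0.5832])) (array([0.4106, 0.0825, 0.9003]), array([ 0.1808, -0.0208, -0.9834]))
gauge scene [([319.5, 152.4], 0.76), ([244.9, 230.4], 0.72)]
gauge top [([87.5, 203.3], 0.86), ([275.3, 173.0], 0.85)]
bush_1 scene [([150.2, 281.5], 0.89), ([164.0, 208.7], 0.77), ([209.2, 202.0], 0.7), ([184.4, 218.9], 0.59)]
bush_1 top [([386.9, 195.6], 0.81), ([307.0, 280.1], 0.7), ([259.2, 250.4], 0.7), ([297.3, 241.4], 0.62)]
green_tray scene [([301.4, 189.7], 0.92), ([186.0, 218.3], 0.7)]
green_tray top [([173.1, 176.5], 0.86), ([282.1, 159.7], 0.58)]
red_tray scene []
red
[... 363 characters left out ...]
5)]
screwdriver scene [([289.8, 258.8], 0.76)]
screwdriver top [([268.9, 114.5], 0.78)]
bay scene [([252.3, 238.6], 0.77), ([327.8, 158.1], 0.63), ([153.3, 273.7], 0.21)]
bay top [([280.8, 159.5], 0.96), ([267.3, 184.4], 0.68), ([91.6, 182.9], 0.57)]
pin_tip scene [([309.1, 142.4], 0.91), ([239.3, 216.1], 0.63), ([152.2, 270.7], 0.56)]
pin_tip top [([267.1, 183.2], 0.8), ([76.3, 212.2], 0.62)]
bridge scene [([312.2, 135.3], 0.77), ([239.1, 207.3], 0.6), ([152.9, 273.9], 0.38)]
bridge top [([272.8, 184.3], 0.82), ([67.2, 212.5], 0.66), ([350.4, 209.3], 0.59)]
bush_1_center scene [([151.8, 271.1], 0.64)]
bush_1_center top [([385.3, 198.2], 0.64), ([191.8, 245.6], 0.44), ([299.2, 241.5], 0.29)]
```

View pics/s0.png

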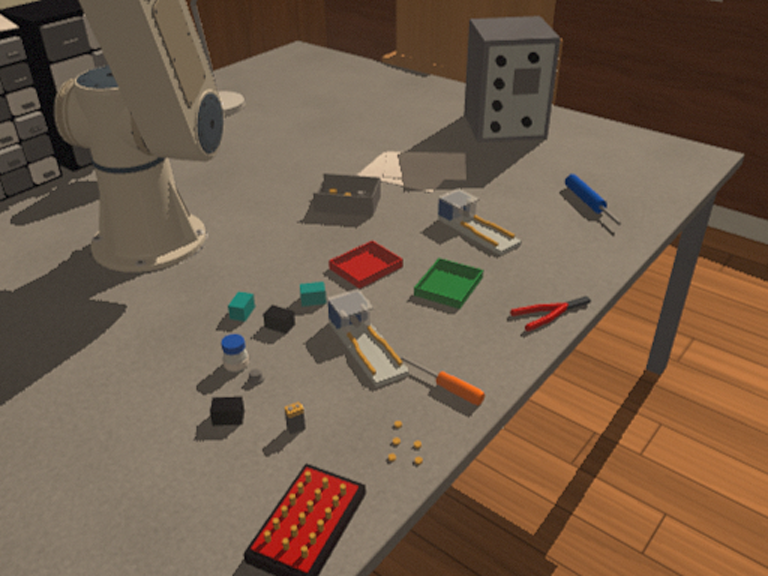

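View pics/t0.png

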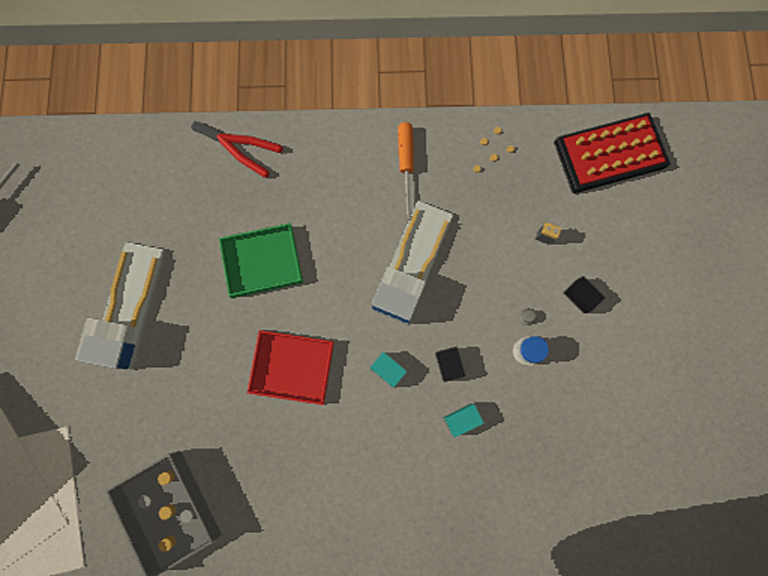

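The top picture (384x512 scaled 1.5) shows two gauges, at (120,300) and (418,262), and two black bushes, at (585,294) and (451,364). The turquoise look-alikes are at (389,370) and (464,420). Next I'll work out world coordinates and look at close crops.

```bash
python3 - <<'E'
from h import *
np.set_printoptions(precision=4,suppress=True)
b=snapshot("top")
print("gauges",onz(b,(275,173),0),onz(b,(87.5,203),0))
for n,p in dict(bA=(387,196),bB=(299,243),tA=(259,248),tB=(308,280),green=(173,176),red=(193,245)).items(): print(n,onz(b,p,0.016))
save(b,"tg.png",(235,70,335,220),4); save(b,"tb.png",(250,120,425,300),3.3); 
a=snapshot("scene");save(a,"sg.png",(140,180,290,290),5)
E
```

```text
gauges [0.6231 0.0148 0.    ] [0.5588 0.4766 0.    ]
bA [ 0.5556 -0.2533  0.016 ]
bB [ 0.4483 -0.0344  0.016 ]
tA [0.439  0.0604 0.016 ]
tB [ 0.3628 -0.0511  0.016 ]
green [0.6178 0.2653 0.016 ]
red [0.4498 0.2157 0.016 ]
```

View pics/tg.png

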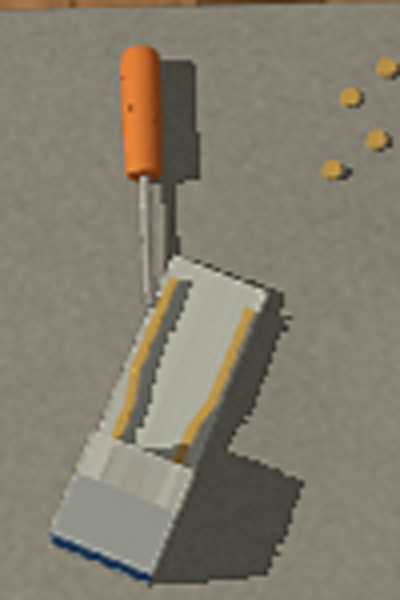

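View pics/tb.png

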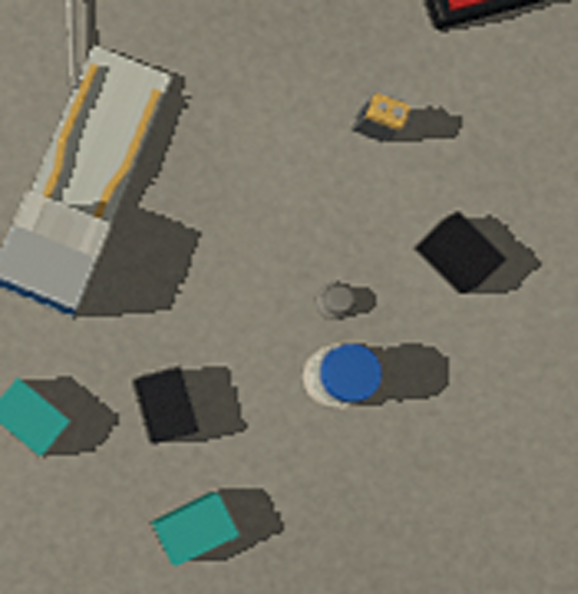

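View pics/sg.png

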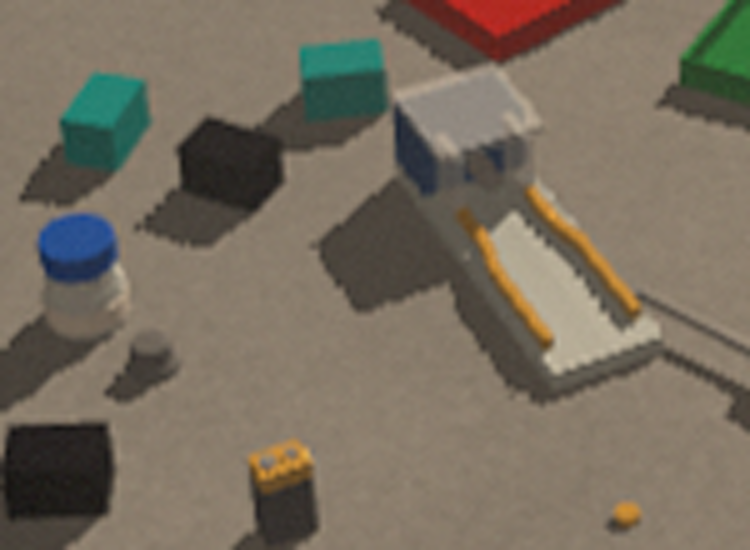

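```bash
cat > gfit.py <<'E'
from h import *
from scipy.optimize import least_squares
np.set_printoptions(precision=4,suppress=True)
b=snapshot("top");a=snapshot("scene")
M=np.array([[-100,-32,12],[-100,32,12],[34,-32,59],[34,32,59],[100,-32,59],[100,32,59]])/1e3
T=np.array([[175,255],[270,290],[100,428],[193,468],[52,537],[152,574]])/4+[235,70]
S=np.array([[660,335],[550,380],[540,122],[443,150],[490,68],[395,105]])/5+[140,180]
def W(p,M):
    c,s=np.cos(p[2]),np.sin(p[2]); return np.c_[p[0]+c*M[:,0]-s*M[:,1],p[1]+s*M[:,0]+c*M[:,1],M[:,2]]
f=lambda p:np.r_[(proj(b,W(p,M))-T).ravel(),(proj(a,W(p,M))-S).ravel()]
r=least_squares(f,[.62,.015,np.deg2rad(-160)],loss="soft_l1");
for x0 in (160,):
    r2=least_squares(f,[.62,.015,np.deg2rad(x0)],loss="soft_l1"); r=min(r,r2,key=lambda q:q.cost)
print(r.x,np.rad2deg(r.x[2]),r.fun.reshape(2,6,2))
np.save("gauge.npy",r.x)
# bush boxes fit from segmented mask in top
from scipy.optimize import minimize
def hull_mask(s,P,sh):
    h=cv2.convexHull(proj(s,P).astype(np.float32)).reshape(-1,2)
    m=np.zeros((sh[0]*4,sh[1]*4),np.uint8); cv2.fillConvexPoly(m,np.round(h*4*16+ (1.5*16)).astype(np.int32),1,shift=4); return cv2.resize(m.astype(np.float32),(sh[1],sh[0]),interpolation=cv2.INTER_AREA)
def box(p,d=(48,32,32)):
    M=np.array([[x,y,z] for x in(-.5,.5) for y in(-.5,.5) for z in(0,1)])*np.array(d)/1e3
    return W(p,M)
def blackmask(s,c,r=32):
    f=s["frame"].astype(int); m=(f.max(2)<52)
    k=np.zeros(m.shape,bool);c=np.round(c).astype(int);k[max(0,c[1]-r):c[1]+r,max(0,c[0]-r):c[0]+r]=1
    m=(m&k).astype(np.uint8); n,l,st,ce=cv2.connectedComponentsWithStats(m)
    i=1+np.argmax(st[1:,4]); return (l==i).astype(np.float32)
def fitbush(xy,s1,s2):
    P0=np.array([[xy[0],xy[1],.016]]); ms=[]
    for s in (s1,s2):
        m=blackmask(s,proj(s,P0)[0]); ms.append(m)
    cost=lambda p:sum(np.abs(hull_mask(s,box(p),m.shape)-m).sum() for s,m in zip((s1,s2),ms))
    best=None
    for y in np.deg2rad(np.arange(0,180,22.5)):
        r=minimize(cost,[xy[0],xy[1],y],method="Nelder-Mead",options=dict(initial_simplex=np.array([[xy[0],xy[1],y],[xy[0]+.01,xy[1],y],[xy[0],xy[1]+.01,y],[xy[0],xy[1],y+.3]]),xatol=1e-4,fatol=.1))
        if best is None or r.fun<best.fun: best=r
    return best.x,best.fun,[m.sum() for m in ms]
if __name__=="__main__":
    for xy in((.5556,-.2533),(.4483,-.0344)):
        x,c,n=fitbush(xy,b,a); print("bush",x,np.rad2deg(x[2])%180,c,n)
    for n,p in dict(knob=(351,210),jarcap=(355,233),batt=(366,153)).items(): print(n,onz(b,p,{'knob':.018,'jarcap':.055,'batt':.048}[n]))
    f=lambda s:s["frame"]
E
python3 gfit.py
```

```text
[0.619  0.0146 2.7193] 155.80462251501856 [[[-0.1401 -0.794 ]
  [-0.1669 -0.0717]
  [-1.4073 -0.2396]
  [ 0.8956  0.2305]
  [-0.4448 -1.6074]
  [ 0.4038 -0.107 ]]

 [[-0.047   0.0384]
  [-0.2755 -1.0546]
  [ 0.4014  0.2464]
  [-1.6363  1.3962]
  [-0.0613 -1.4815]
  [-1.9117 -2.5799]]]
bush [ 0.5544 -0.2581  0.7376] 42.26148686820338 70.25 [np.float32(366.0), np.float32(375.0)]
bush [ 0.449  -0.0367  0.2211] 12.66990799222289 72.0625 [np.float32(298.0), np.float32(273.0)]
knob [ 0.5234 -0.1628  0.018 ]
jarcap [ 0.4659 -0.1576  0.055 ]
batt [ 0.6556 -0.2008  0.048 ]
```

```bash
cat > ov.py <<'E'
import sys
from gfit import *
def overlay(s,segs,crop,k,name,pts=None):
    f=s["frame"][crop[1]:crop[3],crop[0]:crop[2],::-1]; f=cv2.resize(f,None,fx=k,fy=k,interpolation=cv2.INTER_CUBIC)
    f=np.clip(f.astype(float)*1.5+15,0,255).astype(np.uint8)
    for A,B,c in segs:
        p=(proj(s,[A,B])-[crop[0],crop[1]]+.5)*k
        cv2.line(f,tuple(map(int,p[0])),tuple(map(int,p[1])),c,1,cv2.LINE_AA)
    cv2.imwrite("pics/"+name,f)
def boxsegs(C,c):
    return [(C[i],C[j],c) for i in range(8) for j in range(i) if bin(i^j).count("1")==1]
def gsegs(g):
    mk=lambda x0,x1,y0,y1,z0,z1:W(g,np.array([[x,y,z] for x in(x0,x1) for y in(y0,y1) for z in(z0,z1)])/1e3)
    return boxsegs(mk(-100,100,-32,32,0,12),(0,255,0))+boxsegs(mk(34,100,-32,32,53,59),(0,0,255))+boxsegs(mk(-82,-18,-22.5,22.5,12,20),(255,255,0))+[(*W(g,np.array([[34,0,28],[60,0,28]])/1e3),(255,0,255))]
E
python3 - <<'E'
from ov import *
g=np.load("gauge.npy")
B=[fitbush(xy,b,a)[0] for xy in((.5544,-.2581),(.449,-.0367))]
sg=gsegs(g)
for p in B: sg+=boxsegs(box(p),(0,255,255))
overlay(b,sg,(235,120,425,265),4,"ot.png"); overlay(a,sg,(140,180,290,290),5,"os.png")
E
```

```text
[0.619  0.0146 2.7193] 155.80462251501856 [[[-0.1401 -0.794 ]
  [-0.1669 -0.0717]
  [-1.4073 -0.2396]
  [ 0.8956  0.2305]
  [-0.4448 -1.6074]
  [ 0.4038 -0.107 ]]

 [[-0.047   0.0384]
  [-0.2755 -1.0546]
  [ 0.4014  0.2464]
  [-1.6363  1.3962]
  [-0.0613 -1.4815]
  [-1.9117 -2.5799]]]
```

View pics/ot.png

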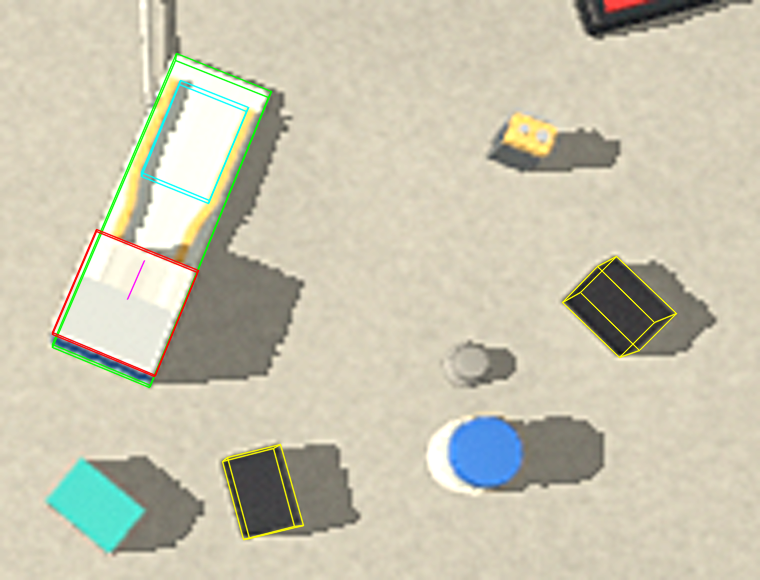

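View pics/os.png

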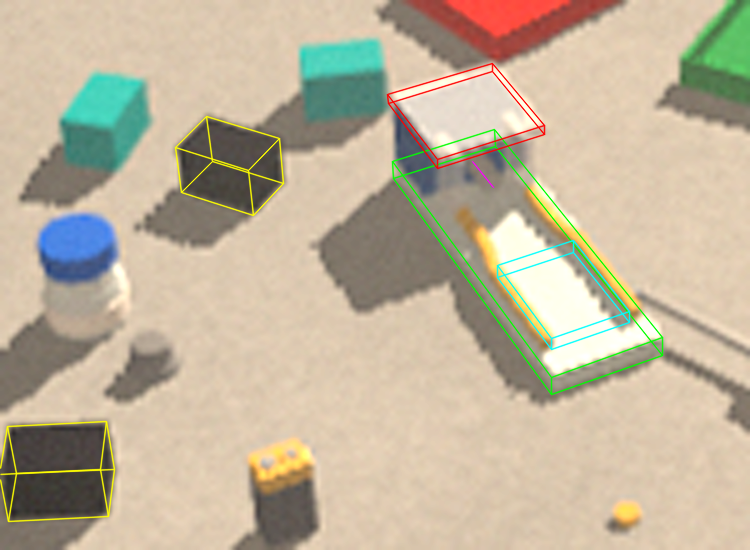

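The gauge farthest to the robot's right is the one at (0.62, 0.015), since the other is at y=0.48. The wireframes match it and both black bushes to within about 2 px. I'm starting with bush A at (0.554, -0.258), and I'll fit the trays and set up a planner that converts world goals into tool deltas.

```bash
cat > plan.py <<'E'
from h import *
np.set_printoptions(precision=3,suppress=True)
g=np.load("gauge.npy")
def gw(x,y,z):
    c,s=np.cos(g[2]),np.sin(g[2]);x/=1e3;y/=1e3
    return [g[0]+c*x-s*y,g[1]+s*x+c*y,z/1e3]
def plan(wps):
    """wps: (world xyz, jaw yaw deg or None)"""
    o=get_obs();Rm=R.from_quat(o["eef_rot"]).as_matrix();p=o["ee_pos"]
    yw=np.degrees(np.arctan2(Rm[1,1],Rm[0,1]))
    print("t",round(o["time"],2),"tcp",p,"jawyaw",round(yw,1),"xaxis",Rm[:,0],"q6",round(o["joints"][5],2),"F",o["contact_force"],"w",round(o["width"],3))
    for q,j in wps:
        d=Rm.T@(np.array(q)-p)*100
        s=0 if j is None else -((j-yw+90)%180-90)
        print(" ",np.round(d,2).tolist(),"spin",round(s,1), "spin alt", round(s-np.sign(s)*180,1))
E
python3 - <<'E'
from plan import *
plan([((.554,-.258,.10),132.3),((.554,-.258,.010),132.3)])
b=snapshot("top")
for q in("green_tray","red_tray"):
    for r in cut_out(q,b):
        m=r["region"].astype(np.uint8);f=b["frame"].astype(int)
        ys,xs=np.nonzero(m);print(q,r["confidence"],r["box"],f[ys,xs].mean(0), cv2.minAreaRect(np.c_[xs,ys].astype(np.float32)))
save(b,"trays.png",(140,140,240,280),4)
E
```

```text
t 1.6 tcp [ 0.272 -0.563  0.231] jawyaw -64.2 xaxis [-0.  0. -1.] q6 -0.0 F [ 0.424 -0.176  0.394] w 1.0
  [13.13, -15.14, -38.62] spin -16.5 spin alt 163.5
  [22.13, -15.14, -38.62] spin -16.5 spin alt 163.5
green_tray 0.69 [147.3, 148.3, 201.1, 199.2] [ 44.214 108.722  57.81 ] ((172.694091796875, 173.62353515625), (42.51837158203125, 51.84638595581055), 77.47119140625)
red_tray 0.84 [163.7, 220.6, 224.3, 269.9] [152.569  40.513  36.415] ((193.4168243408203, 244.61563110351562), (52.483009338378906, 42.86536407470703), 9.162346839904785)
```

View pics/trays.png

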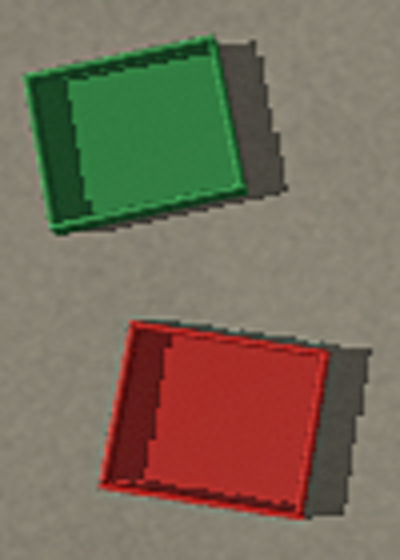

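Request:
step_arm --pt "2 -2.2 -5.5 -5 0" --pt "4 -4.4 -11 -10 0" --pt "6 -6.6 -17 -16.5 0" --pt "8 -9 -23 -16.5 0" --pt "10 -11.4 -29 -16.5 0" --pt "12 -13.8 -35 -16.5 0" --pt "13.1 -15.1 -38.6 -16.5 0" --pt "13.1 -15.1 -38.6 -16.5 0" --pt "13.1 -15.1 -38.6 -16.5 0" --force 40

```text
time: 2.88
ee_pos: [0.5538, -0.2585, 0.1002]
eef_rot: [-0.659, -0.256, 0.659, -0.256]
contact_force: [-0.3, -0.7, 0.5]
width: 0.997
```

```bash
python3 - <<'E'
from plan import *
plan([((.554,-.258,.010),132.3)])
b=snapshot("top");save(b,"t1.png",(320,120,480,260),4.5)
E
```

```text
t 2.88 tcp [ 0.554 -0.258  0.1  ] jawyaw -47.6 xaxis [-0.001 -0.    -1.   ] q6 0.39 F [-0.319 -0.655  0.505] w 0.997
  [9.02, -0.02, -0.05] spin 0.1 spin alt -179.9
```

View pics/t1.png

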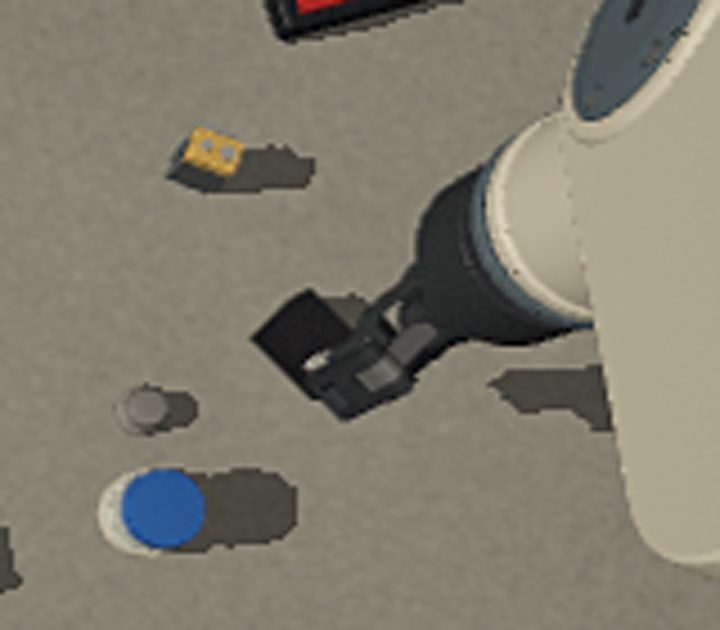

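The gripper is above bush A and the jaw yaw matches. Now I'll descend and grip.

Request:
step_arm --pt "4 0 0 0 0" --pt "7 0 0 0 0" --pt "9 0 0 0 0" --pt "9 0 0 0 0" --pt "9 0 0 0 255" --pt "9 0 0 0 255" --pt "9 0 0 0 255" --pt "9 0 0 0 255" --pt "9 0 0 0 255" --force 40

```text
time: 4.05
ee_pos: [0.5542, -0.2594, 0.0115]
eef_rot: [0.66, 0.255, -0.659, 0.256]
contact_force: [-0.8, -0.5, 5.8]
width: 0.364
```

```bash
python3 - <<'E'
from plan import *
G=np.degrees(g[2])+90
p=get_obs()["ee_pos"]
print(gw(-50,0,12),G)
plan([((p[0],p[1],.10),None),(gw(-50,0,100),G),(gw(-50,0,23),G)])
b=snapshot("top");save(b,"t2.png",(320,120,480,260),4.5)
E
```

```text
[np.float64(0.6646573822225549), np.float64(-0.005928712545942858), 0.012] 245.80462251501856
t 4.05 tcp [ 0.554 -0.259  0.012] jawyaw -47.7 xaxis [ 0.001 -0.001 -1.   ] q6 0.39 F [-0.846 -0.535  5.83 ] w 0.364
  [-8.85, 0.01, -0.0] spin 0 spin alt 0
  [-8.86, -11.29, -25.24] spin 66.5 spin alt -113.5
  [-1.16, -11.3, -25.23] spin 66.5 spin alt -113.5
```

View pics/t2.png

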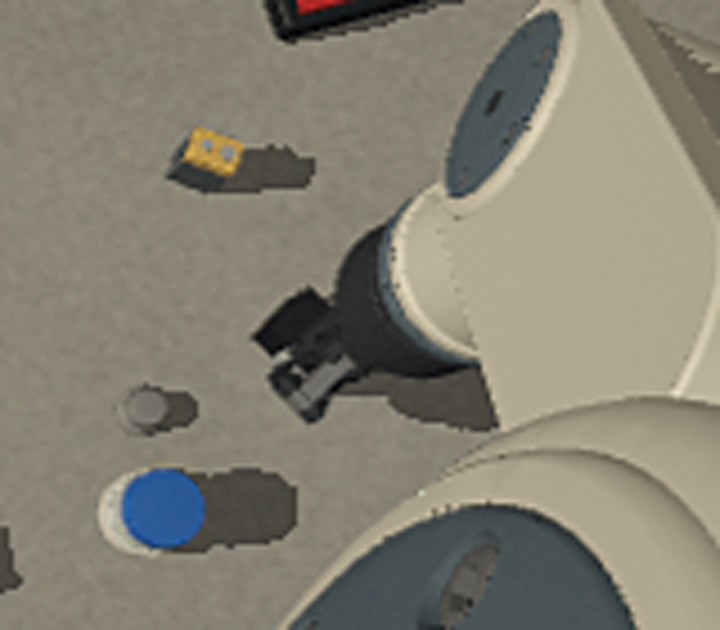

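Request:
step_arm --pt "-5 0 0 0 255" --pt "-9.5 0 0 0 255" --pt "-9.8 -2.5 -5 10 255" --pt "-9.8 -4.5 -10 20 255" --pt "-9.8 -6.5 -15 30 255" --pt "-9.8 -9 -20 40 255" --pt "-9.8 -11.3 -25.2 50 255" --pt "-9.8 -11.3 -25.2 60 255" --pt "-9.8 -11.3 -25.2 66.5 255" --pt "-9.8 -11.3 -25.2 66.5 255"

```text
time: 5.35
ee_pos: [0.6642, -0.0057, 0.1094]
eef_rot: [0.692, -0.148, -0.691, -0.147]
contact_force: [-0.3, -0.5, -0.8]
width: 0.363
```

```bash
python3 - <<'E'
from ov import *
from plan import plan,gw
G=np.degrees(g0:=np.load("gauge.npy"))[2]+90
plan([(gw(-50,0,23),G),(gw(-50,0,22),G)])
sg=gsegs(g0)
overlay(b,sg,(215,100,375,240),4.5,"o3t.png"); overlay(a,sg,(180,170,320,280),5,"o3s.png")
E
```

```text
[0.619  0.0146 2.7193] 155.80462251501856 [[[-0.1401 -0.794 ]
  [-0.1669 -0.0717]
  [-1.4073 -0.2396]
  [ 0.8956  0.2305]
  [-0.4448 -1.6074]
  [ 0.4038 -0.107 ]]

 [[-0.047   0.0384]
  [-0.2755 -1.0546]
  [ 0.4014  0.2464]
  [-1.6363  1.3962]
  [-0.0613 -1.4815]
  [-1.9117 -2.5799]]]
t 5.45 tcp [ 0.664 -0.006  0.109] jawyaw -114.0 xaxis [ 0.001 -0.001 -1.   ] q6 1.98 F [-0.267  0.444 -0.784] w 0.368
  [8.65, -0.04, -0.02] spin 0.2 spin alt -179.8
  [8.75, -0.04, -0.02] spin 0.2 spin alt -179.8
```

View pics/o3s.png

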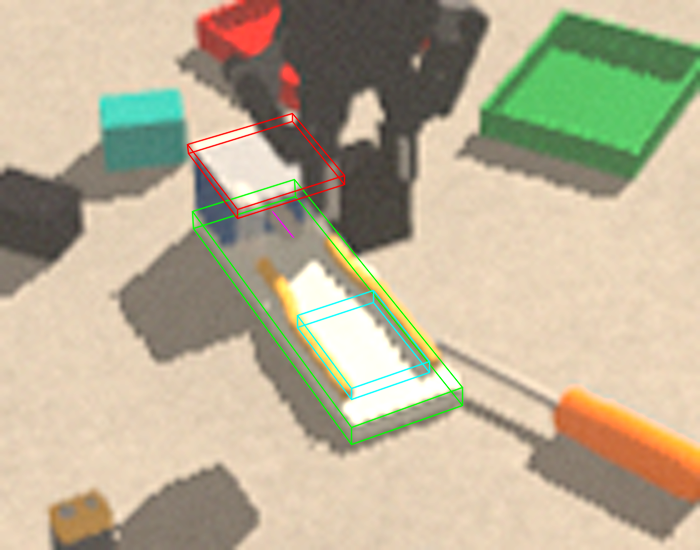

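View pics/o3t.png

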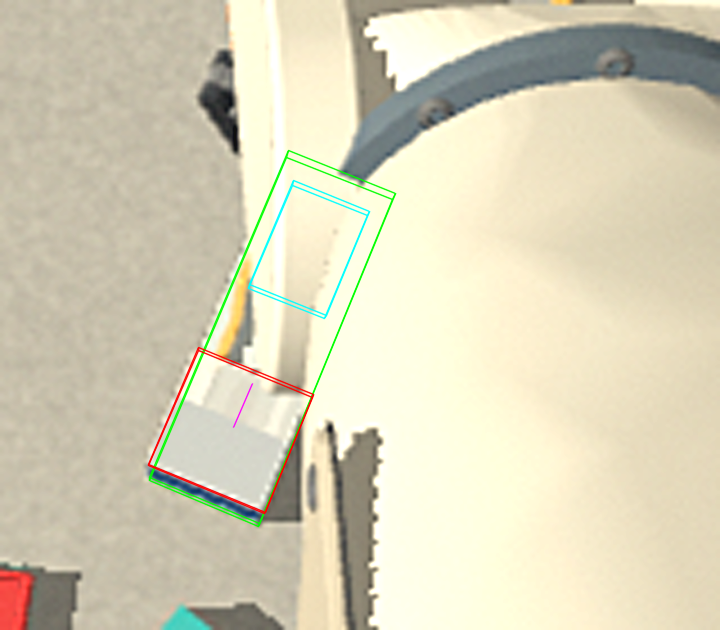

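Request:
step_arm --pt "4 0 0 0 255" --pt "7 0 0 0 255" --pt "8.3 0 0 0 255" --pt "8.5 0 0 0 255" --pt "8.5 0 0 0 255"

```text
time: 6.08
ee_pos: [0.6651, -0.0063, 0.0255]
eef_rot: [0.693, -0.147, -0.691, -0.147]
contact_force: [-1.0, 0.7, -1.1]
width: 0.363
```

```bash
python3 - <<'E'
from plan import *
plan([(gw(-50,0,23.5),np.degrees(g[2])+90)])
a=snapshot("scene");save(a,"s4.png",(180,170,320,280),5)
E
```

```text
t 6.08 tcp [ 0.665 -0.006  0.025] jawyaw -114.0 xaxis [ 0.003 -0.001 -1.   ] q6 1.98 F [-0.969  0.657 -1.073] w 0.363
  [0.2, -0.02, 0.05] spin 0.2 spin alt -179.8
```

View pics/s4.png

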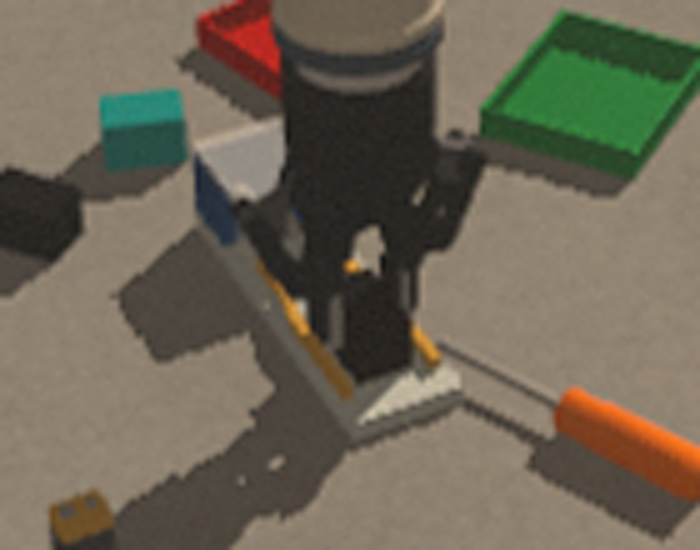

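The bush is between the rails, about 2 mm above the floor. I'll lower it, release and rise.

Request:
step_arm --pt "0.2 0 0 0 255" --pt "0.2 0 0 0 255" --pt "0.2 0 0 0 80" --pt "0.2 0 0 0 80" --pt "0.2 0 0 0 80" --pt "-1 0 0 0 80" --pt "-4.5 0 0 0 80" --pt "-4.5 0 0 0 80" --pt "-4.5 0 0 0 80"

```text
time: 7.25
ee_pos: [0.6651, -0.0062, 0.071]
eef_rot: [0.693, -0.147, -0.69, -0.147]
contact_force: [0.0, -0.2, 0.1]
width: 0.691
```

```bash
python3 - <<'E'
from plan import *
G=np.degrees(g[2])+90
plan([(gw(-105,0,60),G),(gw(-105,0,24),G),(gw(-85,0,24),G),(gw(-30,0,24),G)])
a=snapshot("scene");save(a,"s5.png",(180,170,320,280),5)
E
```

```text
t 7.25 tcp [ 0.665 -0.006  0.071] jawyaw -114.0 xaxis [ 0.004 -0.001 -1.   ] q6 1.98 F [ 0.043 -0.219  0.068] w 0.691
  [1.12, 0.01, -5.45] spin 0.2 spin alt -179.8
  [4.72, 0.01, -5.43] spin 0.2 spin alt -179.8
  [4.72, 0.01, -3.43] spin 0.2 spin alt -179.8
  [4.7, -0.01, 2.07] spin 0.2 spin alt -179.8
```

View pics/s5.png

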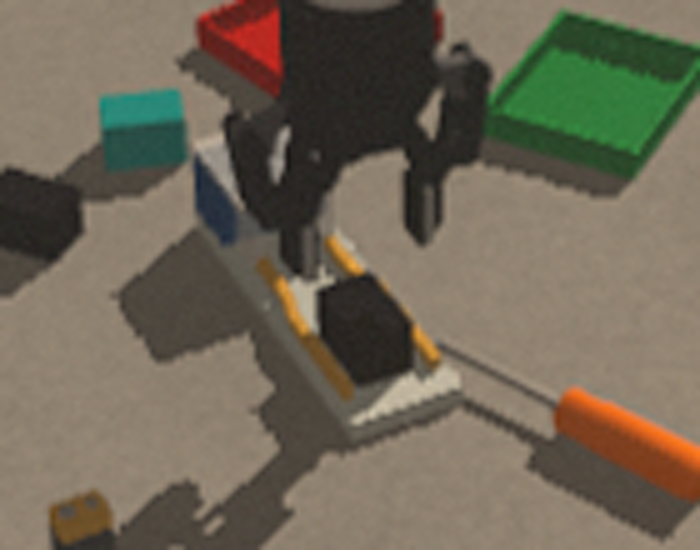

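Request:
step_arm --pt "0 0 -3 0 255" --pt "0 0 -5.4 0 255" --pt "0 0 -5.4 0 255" --pt "1 0 -5.4 0 255" --pt "3 0 -5.4 0 255" --pt "4.7 0 -5.4 0 255" --pt "4.7 0 -5.4 0 255" --pt "4.7 0 -5.4 0 255"

```text
time: 8.3
ee_pos: [0.7141, -0.0281, 0.0235]
eef_rot: [0.693, -0.147, -0.691, -0.147]
contact_force: [0.6, -0.1, 1.3]
width: 0.002
```

```bash
python3 - <<'E'
from plan import *
G=np.degrees(g[2])+90
plan([(gw(-105,0,24),G),(gw(-85,0,24),G),(gw(-30,0,24),G)])
a=snapshot("scene");save(a,"s6.png",(180,170,320,280),5)
E
```

```text
t 8.3 tcp [ 0.714 -0.028  0.023] jawyaw -114.0 xaxis [ 0.002 -0.001 -1.   ] q6 1.95 F [ 0.642 -0.122  1.257] w 0.002
  [-0.05, 0.0, -0.08] spin 0.2 spin alt -179.8
  [-0.06, -0.0, 1.92] spin 0.2 spin alt -179.8
  [-0.07, -0.02, 7.42] spin 0.2 spin alt -179.8
```

View pics/s6.png

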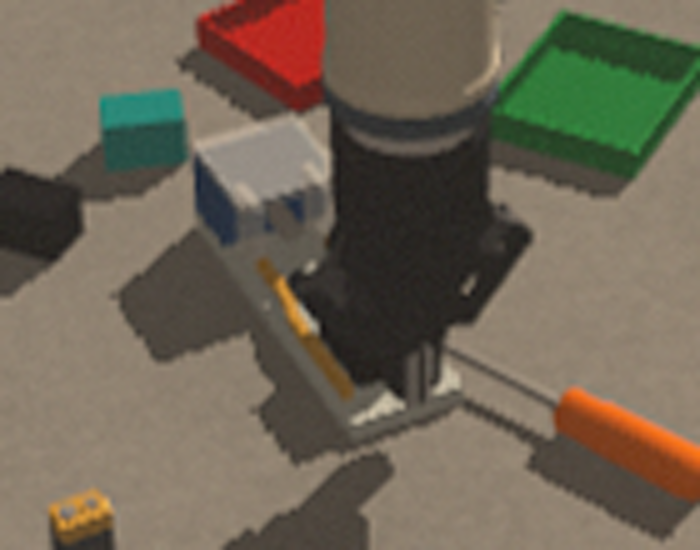

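The fingers are shut behind the bush, above the bed. I'll push in steady small rows up to gauge x -32, short of the stop.

Request:
step_arm --pt "0 0 1.2 0 255" --pt "0 0 1.9 0 255" --pt "0 0 2.7 0 255" --pt "0 0 3.5 0 255" --pt "0 0 4.3 0 255" --pt "0 0 5.1 0 255" --pt "0 0 5.9 0 255" --pt "0 0 6.6 0 255" --pt "0 0 7.2 0 255" --pt "0 0 7.2 0 255"

```text
time: 9.6
ee_pos: [0.6482, 0.0013, 0.0236]
eef_rot: [0.693, -0.147, -0.691, -0.147]
contact_force: [0.7, -0.3, -0.0]
width: 0.001
```

```bash
python3 - <<'E'
from plan import *
G=np.degrees(g[2])+90
plan([(gw(-27,0,24),G),(gw(-23,0,24),G),(gw(1,0,24),G)])
a=snapshot("scene");save(a,"s7.png",(180,170,320,280),5)
E
```

```text
t 9.6 tcp [0.648 0.001 0.024] jawyaw -114.0 xaxis [ 0.003 -0.001 -1.   ] q6 1.99 F [ 0.675 -0.338 -0.024] w 0.001
  [-0.04, -0.02, 0.5] spin 0.2 spin alt -179.8
  [-0.04, -0.02, 0.9] spin 0.2 spin alt -179.8
  [-0.04, -0.03, 3.3] spin 0.2 spin alt -179.8
```

View pics/s7.png

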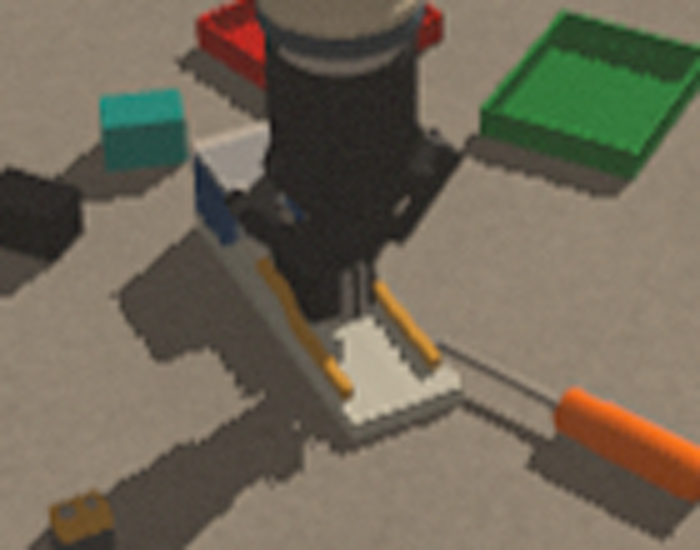

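Request:
step_arm --pt "0 0 0.3 0 255" --pt "0 0 0.5 0 255" --pt "0 0 0.7 0 255" --pt "0 0 0.7 0 255"

```text
time: 10.15
ee_pos: [0.6419, 0.0041, 0.0237]
eef_rot: [0.693, -0.147, -0.691, -0.147]
contact_force: [0.2, -1.2, 0.7]
width: -0.001
```

Request:
step_arm --pt "0 0 0.2 0 255" --pt "0 0 0.3 0 255" --pt "0 0 0.3 0 255"

```text
time: 10.52
ee_pos: [0.6391, 0.0054, 0.0236]
eef_rot: [0.693, -0.147, -0.691, -0.147]
contact_force: [-0.4, -0.5, 0.4]
width: -0.0
```

Request:
step_arm --pt "0 0 0.2 0 255" --pt "0 0 0.3 0 255" --pt "0 0 0.3 0 255"

```text
time: 10.9
ee_pos: [0.6361, 0.0066, 0.0236]
eef_rot: [0.693, -0.147, -0.691, -0.147]
contact_force: [-0.1, 0.0, 0.8]
width: 0.005
```

Request:
step_arm --pt "0 0 0.2 0 255" --pt "0 0 0.4 0 255" --pt "0 0 0.4 0 255"

```text
time: 11.28
ee_pos: [0.6322, 0.0083, 0.0235]
eef_rot: [0.692, -0.147, -0.691, -0.147]
contact_force: [0.3, 0.6, -0.3]
width: 0.002
```

Request:
step_arm --pt "0 0 0.2 0 255" --pt "0 0 0.4 0 255" --pt "0 0 0.4 0 255"

```text
time: 11.65
ee_pos: [0.6283, 0.01, 0.0235]
eef_rot: [0.692, -0.147, -0.691, -0.147]
contact_force: [-0.3, -0.1, -0.4]
width: 0.002
```

```bash
python3 - <<'E'
from plan import *
G=np.degrees(g[2])+90
plan([(gw(-23,0,24),G),(gw(1,0,24),G)])
a=snapshot("scene");save(a,"s8.png",(180,170,320,280),5)
E
```

```text
t 11.65 tcp [0.628 0.01  0.024] jawyaw -114.0 xaxis [ 0.002 -0.001 -1.   ] q6 2.0 F [-0.331 -0.104 -0.354] w 0.002
  [-0.05, -0.03, -1.27] spin 0.2 spin alt -179.8
  [-0.05, -0.04, 1.13] spin 0.2 spin alt -179.8
```

View pics/s8.png

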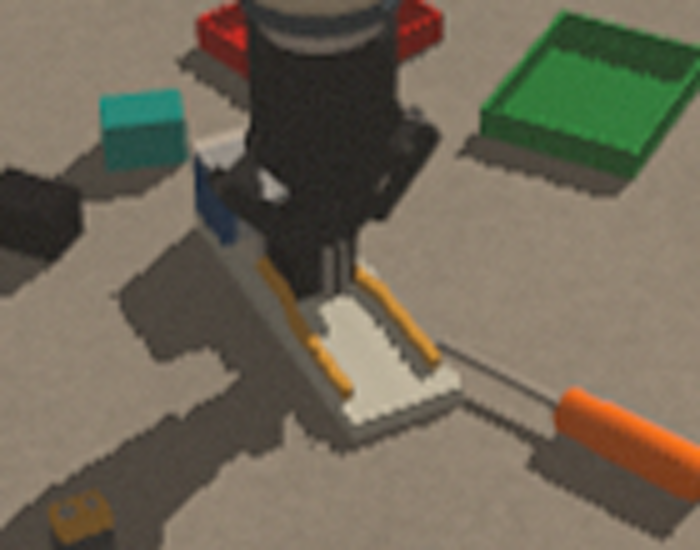

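Request:
step_arm --pt "0 0 0.3 0 255" --pt "0 0 0.6 0 255" --pt "0 0 0.8 0 255" --pt "0 0 0.8 0 255"

```text
time: 12.2
ee_pos: [0.6208, 0.0134, 0.0235]
eef_rot: [0.692, -0.147, -0.691, -0.147]
contact_force: [-0.2, 0.2, 0.0]
width: -0.001
```

Request:
step_arm --pt "0 0 0.2 0 255" --pt "0 0 0.3 0 255" --pt "0 0 0.3 0 255"

```text
time: 12.58
ee_pos: [0.6179, 0.0146, 0.0234]
eef_rot: [0.692, -0.147, -0.691, -0.147]
contact_force: [-0.5, 0.2, 0.3]
width: -0.003
```

Request:
step_arm --pt "0 0 0.1 0 255" --pt "0 0 0.2 0 255" --pt "0 0 0.2 0 255"

```text
time: 12.95
ee_pos: [0.617, 0.0152, 0.0237]
eef_rot: [0.693, -0.147, -0.691, -0.147]
contact_force: [4.4, -3.4, -0.7]
width: 0.0
```

Firm contact at TCP gauge x ≈ +2 (expected +1 when home), with about 5 N. I'll press slightly more and hold.

Request:
step_arm --pt "0 0 0.1 0 255" --pt "0 0 0.1 0 255" --pt "0 0 0.1 0 255" --pt "0 0 0.1 0 255"

```text
time: 13.45
ee_pos: [0.6172, 0.0152, 0.0241]
eef_rot: [0.694, -0.147, -0.69, -0.147]
contact_force: [3.8, -3.4, -1.1]
width: -0.002
```

Request:
step_arm --pt "0 0 -0.5 0 255" --pt "-0.5 0 -1.2 0 255" --pt "-3 0 -2 0 255" --pt "-5.5 0 -2.5 0 120" --pt "-6.5 0 -2.5 0 60"

```text
time: 14.08
ee_pos: [0.6408, 0.005, 0.0908]
eef_rot: [0.694, -0.147, -0.689, -0.147]
contact_force: [0.1, -0.1, 0.7]
width: 0.417
```

```bash
python3 - <<'E'
from ov import *
from plan import plan,gw
g=np.load("gauge.npy");G=np.degrees(g[2])+90
bx=W(g,np.array([[x,y,z] for x in(12,60) for y in(-16,16) for z in(12,44)])/1e3)
plan([(gw(20,0,90),G),(gw(20,0,24),G)])
save(a,"s9.png",(180,170,320,280),5);overlay(a,boxsegs(bx,(0,255,255)),(180,170,320,280),5,"o9.png")
E
```

```text
[0.619  0.0146 2.7193] 155.80462251501856 [[[-0.1401 -0.794 ]
  [-0.1669 -0.0717]
  [-1.4073 -0.2396]
  [ 0.8956  0.2305]
  [-0.4448 -1.6074]
  [ 0.4038 -0.107 ]]

 [[-0.047   0.0384]
  [-0.2755 -1.0546]
  [ 0.4014  0.2464]
  [-1.6363  1.3962]
  [-0.0613 -1.4815]
  [-1.9117 -2.5799]]]
t 14.18 tcp [0.64  0.005 0.09 ] jawyaw -114.0 xaxis [ 0.006 -0.001 -1.   ] q6 2.0 F [0.931 0.203 0.289] w 0.592
  [-0.01, -0.0, 4.31] spin 0.2 spin alt -179.8
  [6.59, 0.0, 4.35] spin 0.2 spin alt -179.8
```

View pics/o9.png

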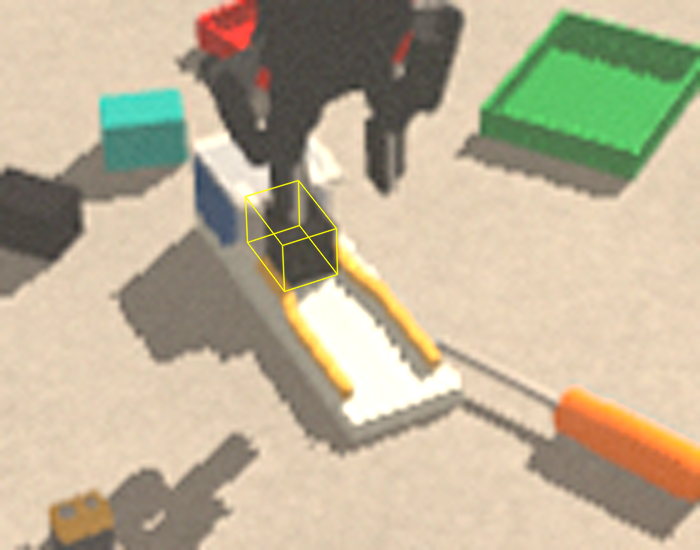

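Bush A is home: its rear face is at the predicted gauge x≈12, and it was held there at about 5 N. It is a GO, so it goes in green. Now I'll grip its tail and pull it straight back.

Request:
step_arm --pt "0 0 2 0 0" --pt "0 0 4.3 0 0" --pt "0 0 4.3 0 0" --pt "3 0 4.3 0 0" --pt "5.5 0 4.3 0 0" --pt "6.6 0 4.3 0 0" --pt "6.6 0 4.3 0 0" --pt "6.6 0 4.3 0 0" --force 40

```text
time: 15.18
ee_pos: [0.602, 0.0226, 0.0246]
eef_rot: [0.694, -0.147, -0.689, -0.147]
contact_force: [0.1, -0.0, 0.2]
width: 1.001
```

```bash
python3 - <<'E'
from plan import *
G=np.degrees(g[2])+90
plan([(gw(20,0,24),G)])
a=snapshot("scene");save(a,"s10.png",(180,170,320,280),5)
b=snapshot("top");save(b,"t10.png",(215,100,375,240),4.5)
E
```

```text
t 15.18 tcp [0.602 0.023 0.025] jawyaw -114.0 xaxis [ 0.008 -0.001 -1.   ] q6 2.03 F [ 0.09  -0.025  0.202] w 1.001
  [0.06, 0.03, 0.12] spin 0.2 spin alt -179.8
```

View pics/s10.png

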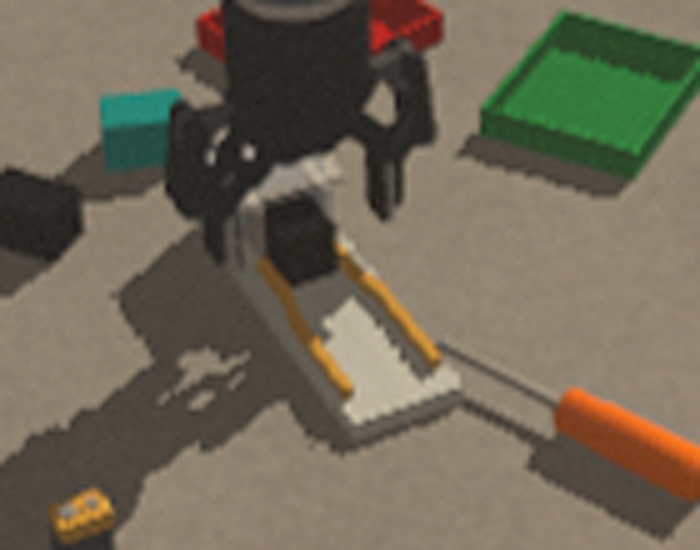

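View pics/t10.png

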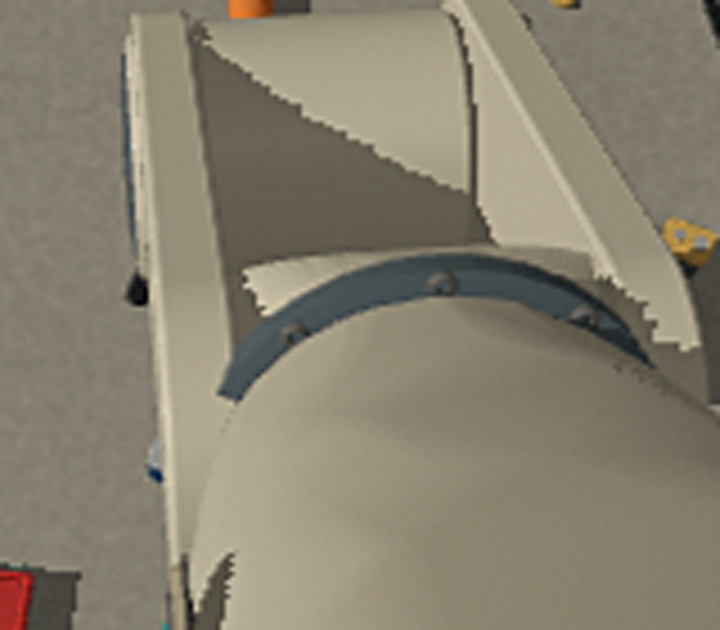

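Request:
step_arm --pt "0 0 0 0 255" --pt "0 0 0 0 255" --pt "0 0 0 0 255" --pt "0 0 0 0 255" --pt "0 0 0 0 255" --pt "0 0 0 0 255"

```text
time: 16.02
ee_pos: [0.6023, 0.0226, 0.0252]
eef_rot: [0.695, -0.147, -0.689, -0.147]
contact_force: [-0.0, -0.1, 5.1]
width: 0.363
```

Request:
step_arm --pt "0 0 -0.5 0 255" --pt "0 0 -1 0 255" --pt "0 0 -1.8 0 255" --pt "0 0 -2.8 0 255" --pt "0 0 -3.8 0 255" --pt "0 0 -4.8 0 255" --pt "0 0 -5.5 0 255" --pt "0 0 -5.5 0 255"

```text
time: 17.02
ee_pos: [0.6531, -0.0, 0.0256]
eef_rot: [0.695, -0.147, -0.689, -0.147]
contact_force: [0.1, -1.1, -0.7]
width: 0.362
```

```bash
cat > tray.py <<'E'
from ov import *
from plan import plan,gw
Tc={"green":np.array([[27,75],[213,38],[245,188],[55,232]])/4+140,"red":np.array([[132,322],[328,352],[303,518],[102,488]])/4+140}
TR={}
for k,c in Tc.items():
    P=np.array([onz(b,q,.02) for q in c]); e=(P[0]+P[3]-P[1]-P[2])/2 ; x=(P[0]+P[1]-P[2]-P[3])/2
    print(k,P.mean(0),"long",np.linalg.norm(e),np.degrees(np.arctan2(e[1],e[0])),"short",np.linalg.norm(x),np.degrees(np.arctan2(x[1],x[0])))
    TR[k]=(P.mean(0)[:2],np.arctan2(e[1],e[0]))
E
python3 - <<'E'
from tray import *
save(a,"s11.png",(180,170,320,280),5)
for k in TR:
  (c,th)=TR[k]; u=np.array([np.cos(th),np.sin(th)])
  for off in(.027,-.027):
    q=c+u*off
    print(k,off,q); plan([((*q,.10),np.degrees(th)+90),((*q,.018),np.degrees(th)+90)])
E
```

```text
[0.619  0.0146 2.7193] 155.80462251501856 [[[-0.1401 -0.794 ]
  [-0.1669 -0.0717]
  [-1.4073 -0.2396]
  [ 0.8956  0.2305]
  [-0.4448 -1.6074]
  [ 0.4038 -0.107 ]]

 [[-0.047   0.0384]
  [-0.2755 -1.0546]
  [ 0.4014  0.2464]
  [-1.6363  1.3962]
  [-0.0613 -1.4815]
  [-1.9117 -2.5799]]]
green [0.624 0.263 0.02 ] long 0.11609219550071143 101.1985265030153 short 0.09840214775722247 11.53549856173221
red [0.45  0.213 0.02 ] long 0.1181482281665839 80.09316936535554 short 0.09726804117098553 -9.28170992797772
green 0.027 [0.619 0.289]
t 17.12 tcp [0.652 0.    0.025] jawyaw -114.0 xaxis [ 0.008 -0.001 -1.   ] q6 1.99 F [-0.167  0.234 -0.757] w 0.366
  [-7.52, -25.06, 14.74] spin 54.8 spin alt -125.2
  [0.68, -25.04, 14.8] spin 54.8 spin alt -125.2
green -0.027 [0.629 0.236]
t 17.12 tcp [0.652 0.    0.025] jawyaw -114.0 xaxis [ 0.008 -0.001 -1.   ] q6 1.99 F [-0.167  0.234 -0.757] w 0.366
  [-7.5, -20.64, 11.63] spin 54.8 spin alt -125.2
  [0.7, -20.63, 11.69] spin 54.8 spin alt -125.2
red 0.027 [0.455 0.239]
t 17.12 tcp [0.652 0.    0.025] jawyaw -114.0 xaxis [ 0.008 -0.001 -1.   ] q6 1.99 F [-0.167  0.234 -0.757] w 0.366
  [-7.64, -13.83, 27.7] spin 75.9 spin alt -104.1
  [0.56, -13.81, 27.76] spin 75.9 spin alt -104.1
red -0.027 [0.445 0.186]
t 17.12 tcp [0.652 0.    0.025] jawyaw -114.0 xaxis [ 0.008 -0.001 -1.   ] q6 1.99 F [-0.167  0.234 -0.757] w 0.366
  [-7.64, -8.59, 26.39] spin 75.9 spin alt -104.1
  [0.56, -8.57, 26.45] spin 75.9 spin alt -104.1
```

View pics/s11.png

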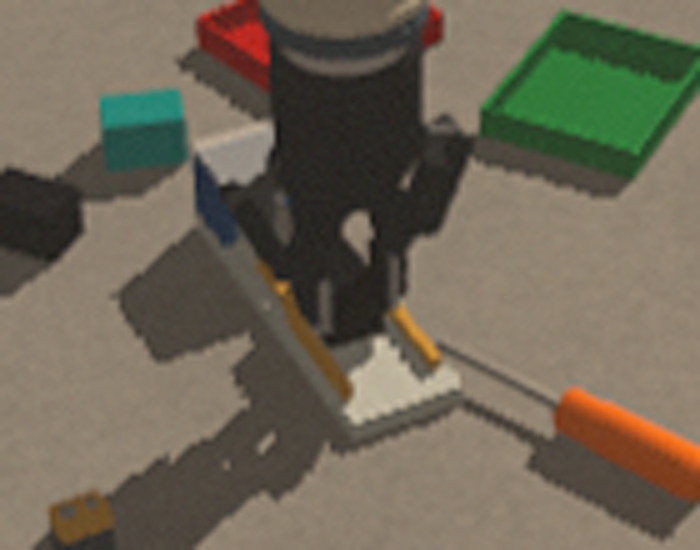

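Extraction went cleanly. I'm taking it to green with the -125° spin, since the other way would exceed joint 6's range.

```bash
python3 - <<'E' | tail -4
from tray import *
c,th=TR["green"];u=np.array([np.cos(th),np.sin(th)]);q=c+u*-.010
plan([((*q,.10),np.degrees(th)+90),((*q,.0185),None)])
E
```

```text
red [0.45  0.213 0.02 ] long 0.1181482281665839 80.09316936535554 short 0.09726804117098553 -9.28170992797772
t 17.23 tcp [0.652 0.    0.026] jawyaw -114.0 xaxis [ 0.008 -0.001 -1.   ] q6 1.99 F [-0.294  0.471 -0.109] w 0.364
  [-7.5, -22.03, 12.59] spin 54.8 spin alt -125.2
  [0.65, -22.01, 12.66] spin 0 spin alt 0
```

Request:
step_arm --pt "-4 0 0 0 255" --pt "-8 0 0 -8 255" --pt "-8 -3.5 2 -18 255" --pt "-8 -7 4 -28 255" --pt "-8 -11 6 -38 255" --pt "-8 -15 8.5 -48 255" --pt "-8 -19 11 -58 255" --pt "-8 -22 12.6 -68 255" --pt "-8 -22 12.6 -78 255" --pt "-8 -22 12.6 -88 255"

```text
time: 18.48
ee_pos: [0.6251, 0.2535, 0.1049]
eef_rot: [0.6, 0.375, -0.596, 0.379]
contact_force: [0.4, -0.2, -0.9]
width: 0.364
```

```bash
python3 - <<'E' | tail -4
from tray import *
c,th=TR["green"];u=np.array([np.cos(th),np.sin(th)]);q=c+u*-.010
plan([((*q,.10),np.degrees(th)+90),((*q,.0185),None)])
E
```

```text
red [0.45  0.213 0.02 ] long 0.1181482281665839 80.09316936535554 short 0.09726804117098553 -9.28170992797772
t 18.57 tcp [0.625 0.253 0.105] jawyaw -25.8 xaxis [ 0.008 -0.001 -1.   ] q6 0.84 F [-1.187  0.229 -1.115] w 0.367
  [0.5, 0.06, -0.02] spin -37.0 spin alt 143.0
  [8.64, 0.0, -0.01] spin 0 spin alt 0
```

Request:
step_arm --pt "0 0 0 -10 255" --pt "1 0 0 -20 255" --pt "2 0 0 -30 255" --pt "3 0 0 -37 255" --pt "5 0 0 -37 255" --pt "7 0 0 -37 255" --pt "7.5 0 0 -37 255" --pt "7.5 0 0 -37 255"

```text
time: 19.58
ee_pos: [0.6256, 0.2527, 0.0292]
eef_rot: [0.45, 0.544, -0.448, 0.548]
contact_force: [0.3, 0.3, -0.2]
width: 0.362
```

```bash
python3 - <<'E' | tail -3
from tray import *
c,th=TR["green"];u=np.array([np.cos(th),np.sin(th)]);q=c+u*-.010
save(a,"s12.png",(240,150,360,240),6)
plan([((*q,.0185),np.degrees(th)+90)])
E
```

```text
red [0.45  0.213 0.02 ] long 0.1181482281665839 80.09316936535554 short 0.09726804117098553 -9.28170992797772
t 19.68 tcp [0.626 0.253 0.03 ] jawyaw 11.1 xaxis [ 0.008 -0.001 -1.   ] q6 0.19 F [-0.07   0.092 -0.699] w 0.364
  [1.19, -0.04, 0.0] spin -0.1 spin alt 179.9
```

View pics/s12.png

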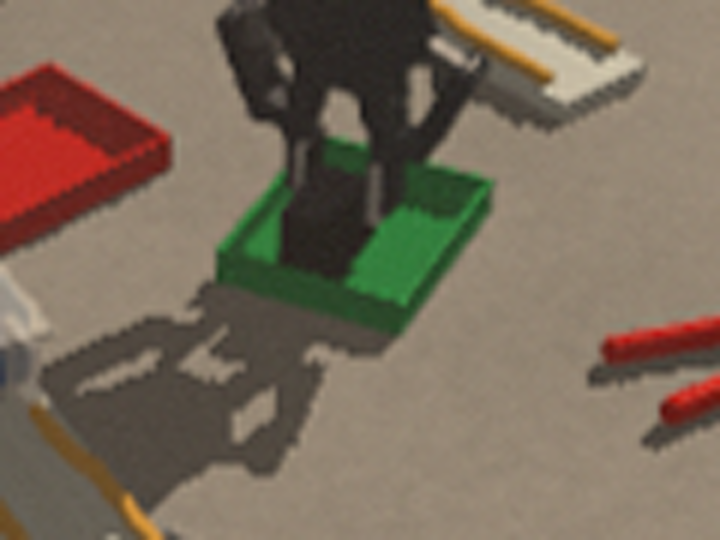

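The bush is inside the green tray. I'll lower it, release and rise.

Request:
step_arm --pt "0.7 0 0 0 255" --pt "1.2 0 0 0 255" --pt "1.2 0 0 0 255" --pt "1.2 0 0 0 110" --pt "1.2 0 0 0 110" --pt "1.2 0 0 0 110" --pt "-2 0 0 0 110" --pt "-7 0 0 0 60" --pt "-8 0 0 0 0"

```text
time: 20.8
ee_pos: [0.6277, 0.2539, 0.1142]
eef_rot: [0.452, 0.543, -0.446, 0.55]
contact_force: [0.2, 0.1, -0.7]
width: 0.95
```

```bash
python3 - <<'E' | tail -5
from tray import *
save(a,"s13.png",(140,150,320,285),4.4)
plan([((.449,-.0367,.10),102.7),((.449,-.0367,.010),102.7)])
E
```

```text
green [0.624 0.263 0.02 ] long 0.11609219550071143 101.1985265030153 short 0.09840214775722247 11.53549856173221
red [0.45  0.213 0.02 ] long 0.1181482281665839 80.09316936535554 short 0.09726804117098553 -9.28170992797772
t 20.9 tcp [0.626 0.253 0.112] jawyaw 11.2 xaxis [ 0.011 -0.    -1.   ] q6 0.19 F [-0.246  0.447 -0.896] w 1.005
  [1.0, -23.03, 25.03] spin 88.5 spin alt -91.5
  [10.0, -23.13, 25.01] spin 88.5 spin alt -91.5
```

View pics/s13.png

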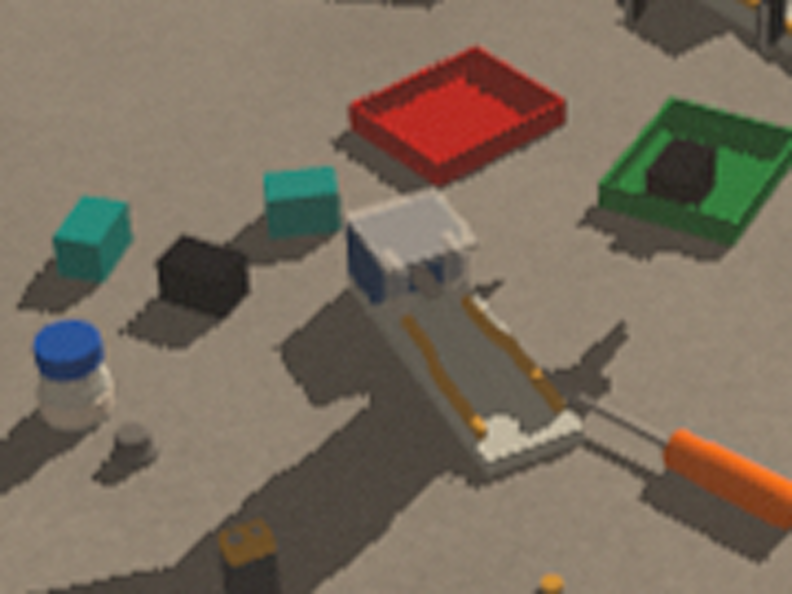

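Bush A lies flat in the green tray, at (682,170) in the crop, and everything else is undisturbed. Next is bush B, the black one at (203,275) in the crop with turquoise neighbours at (92,237) and (302,200).

Request:
step_arm --pt "0 -3 3 -10 0" --pt "0 -6 6 -20 0" --pt "0 -9 9.5 -30 0" --pt "0 -12 13 -40 0" --pt "0 -15 16.5 -50 0" --pt "0 -18 20 -60 0" --pt "0 -21 23 -70 0" --pt "0 -23 25 -80 0" --pt "1 -23 25 -90 0" --pt "1 -23 25 -91.5 0" --force 40

```text
time: 22.15
ee_pos: [0.4478, -0.0365, 0.0986]
eef_rot: [-0.078, 0.7, 0.077, 0.706]
contact_force: [-0.4, -0.3, -0.3]
width: 1.003
```

```bash
python3 - <<'E' | tail -3
from tray import *
save(b,"t14.png",(230,180,370,300),5);save(a,"s14.png",(130,160,280,270),5)
plan([((.449,-.0367,.10),102.7),((.449,-.0367,.010),102.7)])
E
```

```text
t 22.25 tcp [ 0.449 -0.036  0.099] jawyaw 102.5 xaxis [ 0.01 -0.   -1.  ] q6 -1.87 F [-0.527 -0.361 -0.962] w 1.0
  [-0.06, -0.06, 0.01] spin -0.2 spin alt 179.8
  [8.94, -0.04, -0.07] spin -0.2 spin alt 179.8
```

View pics/s14.png

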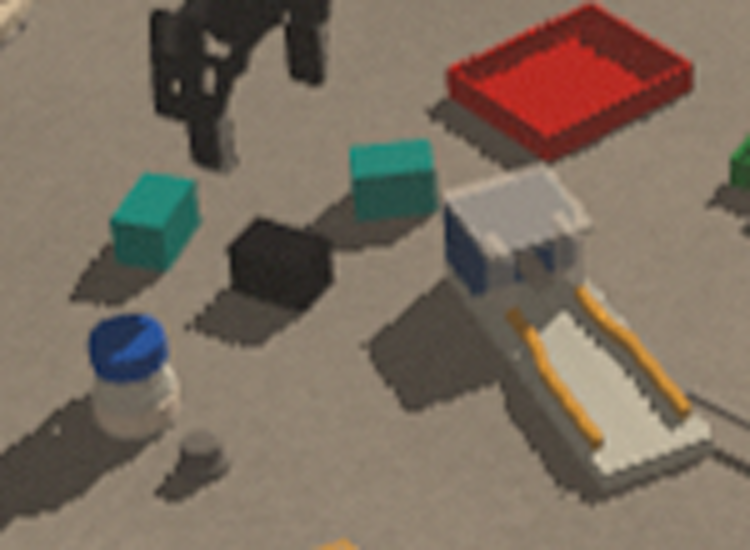

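Request:
step_arm --pt "4 0 0 0 0" --pt "7 0 -0.1 0 0" --pt "8.9 0 -0.1 0 0" --pt "8.9 0 -0.1 0 0" --pt "8.9 0 -0.1 0 255" --pt "8.9 0 -0.1 0 255" --pt "8.9 0 -0.1 0 255" --pt "8.9 0 -0.1 0 255" --pt "8.9 0 -0.1 0 255"

```text
time: 23.38
ee_pos: [0.4493, -0.0364, 0.0113]
eef_rot: [-0.077, 0.699, 0.076, 0.707]
contact_force: [-1.0, 1.2, 7.2]
width: 0.366
```

```bash
python3 - <<'E' | tail -4
from tray import *
G=np.degrees(np.load("gauge.npy")[2])+90
save(a,"s15.png",(130,160,280,270),5)
plan([(gw(-50,0,110),G),(gw(-50,0,24),G)])
E
```

```text
red [0.45  0.213 0.02 ] long 0.1181482281665839 80.09316936535554 short 0.09726804117098553 -9.28170992797772
t 23.48 tcp [ 0.449 -0.036  0.011] jawyaw 102.5 xaxis [ 0.011 -0.    -1.   ] q6 -1.87 F [-1.587  0.636  7.164] w 0.366
  [-9.64, -1.71, 21.8] spin 36.7 spin alt -143.3
  [-1.04, -1.69, 21.7] spin 36.7 spin alt -143.3
```

View pics/s15.png

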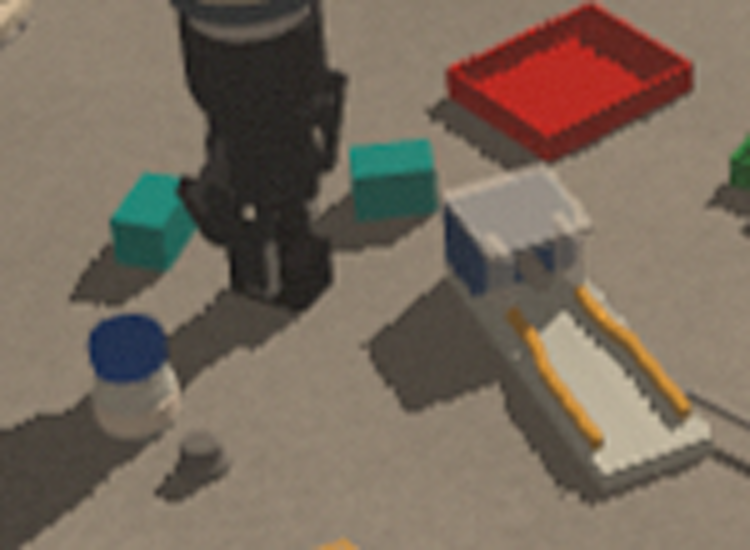

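Request:
step_arm --pt "-5 0 0 0 255" --pt "-9.6 0 0 0 255" --pt "-10 -0.5 4.5 7 255" --pt "-10 -1 9 16 255" --pt "-10 -1.5 14 25 255" --pt "-10 -1.7 18.5 33 255" --pt "-10 -1.7 21.7 36.7 255" --pt "-10 -1.7 21.7 36.7 255"

```text
time: 24.48
ee_pos: [0.6656, -0.0056, 0.1137]
eef_rot: [0.149, 0.687, -0.147, 0.696]
contact_force: [0.3, -0.3, -1.0]
width: 0.365
```

```bash
python3 - <<'E' | tail -2
from tray import *
G=np.degrees(np.load("gauge.npy")[2])+90
plan([(gw(-50,0,24),G)])
E
```

```text
t 24.57 tcp [ 0.663 -0.006  0.113] jawyaw 65.8 xaxis [ 0.01 -0.   -1.  ] q6 -1.16 F [-0.667  0.736 -1.294] w 0.364
  [8.93, 0.06, 0.08] spin 0.0 spin alt -180.0
```

Request:
step_arm --pt "4 0 0 0 255" --pt "7 0.1 0.1 0 255" --pt "8.7 0.1 0.1 0 255" --pt "8.9 0.1 0.1 0 255" --pt "8.9 0.1 0.1 0 255" --pt "8.9 0.1 0.1 0 255"

```text
time: 25.32
ee_pos: [0.6656, -0.0057, 0.0254]
eef_rot: [0.149, 0.688, -0.147, 0.695]
contact_force: [-0.1, -0.5, -0.9]
width: 0.368
```

```bash
python3 - <<'E' | tail -2
from tray import *
G=np.degrees(np.load("gauge.npy")[2])+90
save(a,"s16.png",(180,170,320,280),5)
plan([(gw(-50,0,23.3),G)])
E
```

```text
t 25.43 tcp [ 0.665 -0.006  0.025] jawyaw 65.8 xaxis [ 0.011 -0.    -1.   ] q6 -1.16 F [ 0.938  0.432 -0.538] w 0.363
  [0.19, -0.06, -0.06] spin 0.0 spin alt -180.0
```

View pics/s16.png

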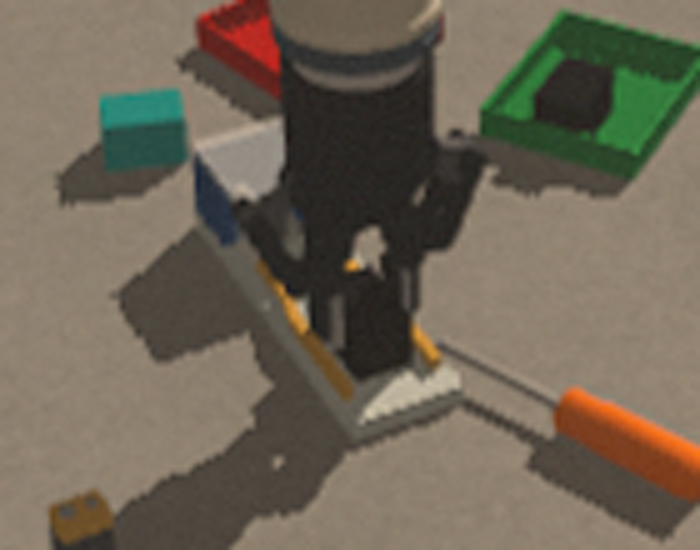

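Bush B is over the bay between the rails. I'll lower it, release and rise.

Request:
step_arm --pt "0.2 0 0 0 255" --pt "0.2 0 0 0 255" --pt "0.2 0 0 0 80" --pt "0.2 0 0 0 80" --pt "0.2 0 0 0 80" --pt "-1 0 0 0 80" --pt "-4.5 0 0 0 80" --pt "-4.5 0 0 0 80" --pt "-4.5 0 0 0 80"

```text
time: 26.55
ee_pos: [0.6649, -0.0056, 0.0705]
eef_rot: [0.149, 0.688, -0.147, 0.695]
contact_force: [-0.2, 0.3, 0.2]
width: 0.685
```

```bash
python3 - <<'E' | tail -4
from tray import *
G=np.degrees(np.load("gauge.npy")[2])+90
save(a,"s17.png",(180,170,320,280),5)
plan([(gw(-105,0,70),G),(gw(-105,0,24),G),(gw(-32,0,24),G)])
E
```

```text
t 26.65 tcp [ 0.664 -0.006  0.07 ] jawyaw 65.8 xaxis [ 0.01 -0.   -1.  ] q6 -1.16 F [-0.207 -0.71  -0.619] w 0.685
  [0.0, -0.02, 5.55] spin 0.0 spin alt -180.0
  [4.6, -0.04, 5.51] spin 0.0 spin alt -180.0
  [4.54, -0.03, -1.79] spin 0.0 spin alt -180.0
```

View pics/s17.png

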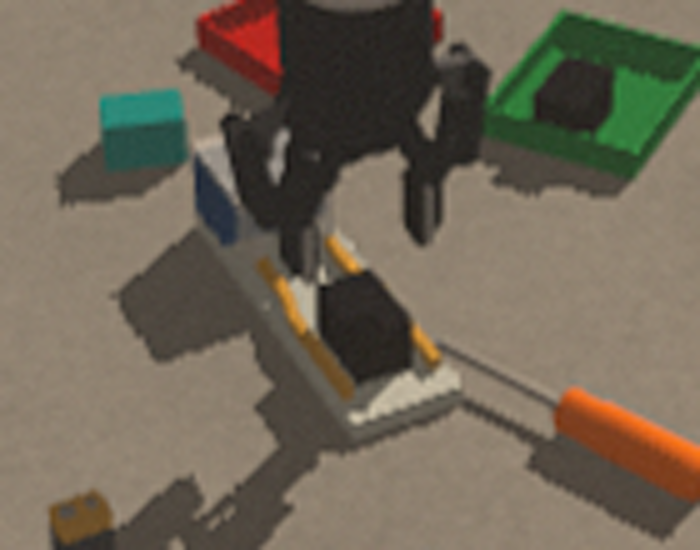

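The sign is flipped this time: tool +z is now gauge -x.

Request:
step_arm --pt "0 0 3 0 255" --pt "0 0 5.5 0 255" --pt "0 0 5.5 0 255" --pt "1 0 5.5 0 255" --pt "3 0 5.5 0 255" --pt "4.6 0 5.5 0 255" --pt "4.6 0 5.5 0 255" --pt "4.6 0 5.5 0 255"

```text
time: 27.65
ee_pos: [0.715, -0.028, 0.024]
eef_rot: [0.149, 0.688, -0.147, 0.695]
contact_force: [0.3, -0.3, 0.4]
width: 0.005
```

Request:
step_arm --pt "0 0 -1.2 0 255" --pt "0 0 -1.9 0 255" --pt "0 0 -2.7 0 255" --pt "0 0 -3.5 0 255" --pt "0 0 -4.3 0 255" --pt "0 0 -5.1 0 255" --pt "0 0 -5.9 0 255" --pt "0 0 -6.6 0 255" --pt "0 0 -7.2 0 255" --pt "0 0 -7.2 0 255"

```text
time: 28.9
ee_pos: [0.6488, 0.0016, 0.0233]
eef_rot: [0.149, 0.688, -0.147, 0.695]
contact_force: [-0.2, 0.3, -0.2]
width: 0.006
```

```bash
python3 - <<'E' | tail -4
from tray import *
G=np.degrees(np.load("gauge.npy")[2])+90
save(a,"s18.png",(180,170,320,280),5)
plan([(gw(-23,0,24),G),(gw(1,0,24),G)])
E
```

```text
red [0.45  0.213 0.02 ] long 0.1181482281665839 80.09316936535554 short 0.09726804117098553 -9.28170992797772
t 29.0 tcp [0.649 0.001 0.023] jawyaw 65.9 xaxis [ 0.01 -0.   -1.  ] q6 -1.15 F [ 0.174  0.622 -0.079] w -0.0
  [-0.08, -0.04, -1.01] spin 0.0 spin alt -180.0
  [-0.1, -0.04, -3.41] spin 0.0 spin alt -180.0
```

View pics/s18.png

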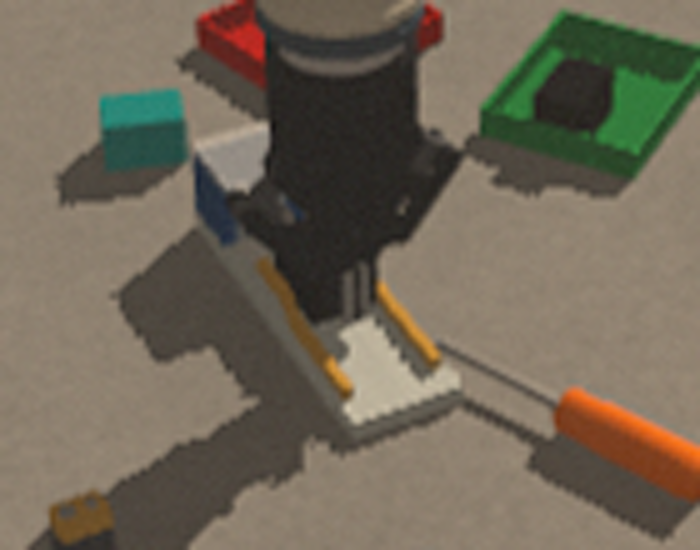

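Request:
step_arm --pt "0 0 -0.3 0 255" --pt "0 0 -0.6 0 255" --pt "0 0 -0.8 0 255" --pt "0 0 -0.8 0 255"

```text
time: 29.5
ee_pos: [0.6418, 0.0048, 0.0233]
eef_rot: [0.149, 0.688, -0.147, 0.695]
contact_force: [-0.3, -0.3, 0.8]
width: 0.002
```

Request:
step_arm --pt "0 0 -0.2 0 255" --pt "0 0 -0.3 0 255" --pt "0 0 -0.3 0 255"

```text
time: 29.88
ee_pos: [0.6392, 0.006, 0.0233]
eef_rot: [0.149, 0.688, -0.147, 0.695]
contact_force: [0.4, -0.1, -0.3]
width: 0.002
```

Request:
step_arm --pt "0 0 -0.2 0 255" --pt "0 0 -0.2 0 255"

```text
time: 30.12
ee_pos: [0.6389, 0.0066, 0.0239]
eef_rot: [0.149, 0.687, -0.147, 0.696]
contact_force: [5.5, -1.7, 0.3]
width: 0.0
```

It stops at TCP gauge x ≈ -21.4, which is 23.5 mm short of where bush A went home, at about 6 N. That's the pin tip. I'll hold the light pressure briefly to confirm.

Request:
step_arm --pt "0 0 -0.1 0 255" --pt "0 0 -0.1 0 255" --pt "0 0 -0.1 0 255" --pt "0 0 -0.1 0 255"

```text
time: 30.62
ee_pos: [0.6389, 0.0069, 0.0243]
eef_rot: [0.149, 0.686, -0.147, 0.697]
contact_force: [4.8, -2.0, -0.5]
width: 0.001
```

Request:
step_arm --pt "0 0 -0.2 0 255" --pt "0 0 -0.2 0 255" --pt "0 0 -0.2 0 255"

```text
time: 31.0
ee_pos: [0.6389, 0.0073, 0.025]
eef_rot: [0.149, 0.685, -0.147, 0.698]
contact_force: [7.3, -4.3, 1.0]
width: -0.003
```

Request:
step_arm --pt "0 0 0.5 0 255" --pt "-0.5 0 1.2 0 255" --pt "-3 0 2 0 255" --pt "-5.5 0 2.5 0 120" --pt "-6.5 0 2.5 0 60"

```text
time: 31.62
ee_pos: [0.6614, -0.003, 0.0918]
eef_rot: [0.149, 0.684, -0.147, 0.698]
contact_force: [0.0, -0.1, 0.8]
width: 0.422
```

```bash
python3 - <<'E' | tail -3
from tray import *
g=np.load("gauge.npy");G=np.degrees(g[2])+90
bx=W(g,np.array([[x,y,z] for x in(-12,36) for y in(-16,16) for z in(12,44)])/1e3)
overlay(a,boxsegs(bx,(0,255,255)),(180,170,320,280),5,"o19.png")
plan([(gw(4,0,90),G),(gw(4,0,24),G)])
E
```

```text
t 31.73 tcp [ 0.661 -0.003  0.091] jawyaw 65.9 xaxis [ 0.019 -0.001 -1.   ] q6 -1.15 F [ 0.193  0.723 -0.441] w 0.592
  [0.03, -0.12, -4.92] spin 0.1 spin alt -179.9
  [6.63, -0.17, -5.04] spin 0.1 spin alt -179.9
```

View pics/o19.png

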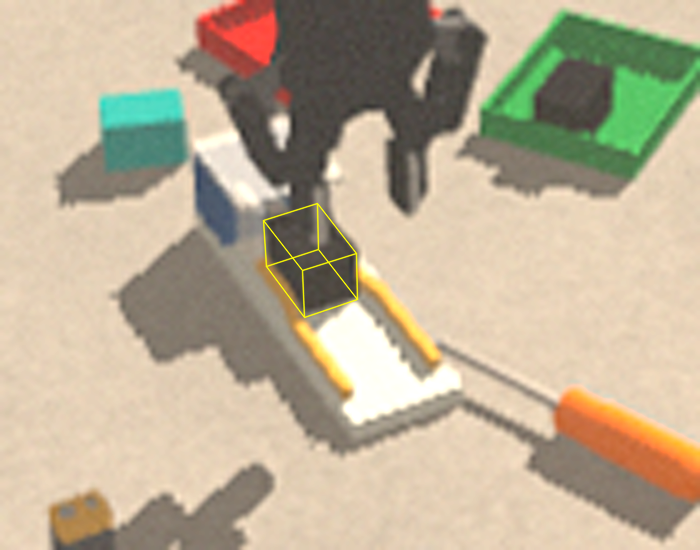

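Bush B is a NO-GO: it stayed at the predicted stop, centre ≈ +12, under 6–8 N. I'll grip it and take it to red.

Request:
step_arm --pt "0 0 -2.5 0 0" --pt "0 -0.1 -5.6 0 0" --pt "0 -0.1 -5.6 0 0" --pt "3 -0.1 -5.6 0 0" --pt "5.5 -0.1 -5.6 0 0" --pt "6.6 -0.1 -5.6 0 0" --pt "6.6 -0.1 -5.6 0 0" --pt "6.6 -0.1 -5.6 0 255" --pt "6.6 -0.1 -5.6 0 255" --pt "6.6 -0.1 -5.6 0 255" --force 40

```text
time: 32.98
ee_pos: [0.611, 0.0191, 0.0249]
eef_rot: [0.149, 0.684, -0.147, 0.699]
contact_force: [1.3, 1.9, 0.1]
width: 0.379
```

Request:
step_arm --pt "0 0 0 0 255" --pt "0 0 0 0 255" --pt "0 0 1 0 255" --pt "0 0 2 0 255" --pt "0 0 3 0 255" --pt "0 0 4 0 255" --pt "0 0 4 0 255"

```text
time: 33.85
ee_pos: [0.6484, 0.0023, 0.0256]
eef_rot: [0.149, 0.684, -0.147, 0.699]
contact_force: [-0.0, 1.1, -1.1]
width: 0.362
```

```bash
python3 - <<'E' | tail -3
from tray import *
save(a,"s20.png",(180,170,320,280),5)
c,th=TR["red"]
plan([((*c,.10),np.degrees(th)+90),((*c,.018),np.degrees(th)+90)])
E
```

```text
t 33.95 tcp [0.647 0.003 0.025] jawyaw 65.9 xaxis [ 0.02  -0.001 -1.   ] q6 -1.15 F [-0.171  0.349 -0.329] w 0.365
  [-7.87, 11.15, -26.43] spin 75.8 spin alt -104.2
  [0.32, 11.09, -26.59] spin 75.8 spin alt -104.2
```

View pics/s20.png

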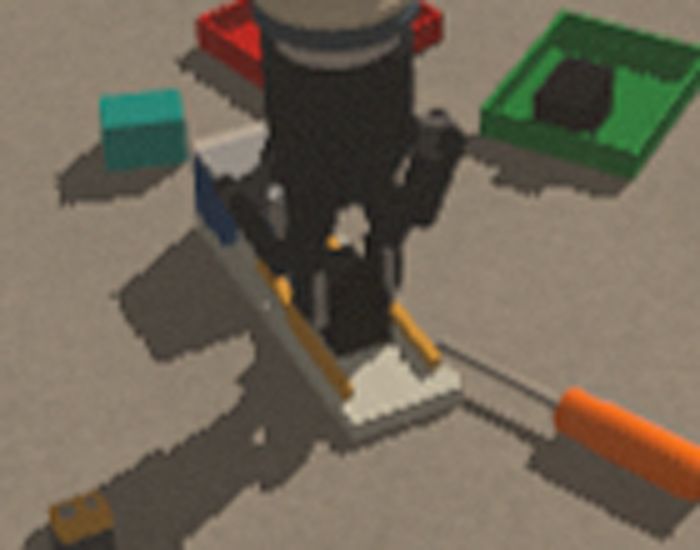

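Request:
step_arm --pt "-5 0 0 0 255" --pt "-9 0 0 0 255" --pt "-9 2 -4.5 10 255" --pt "-9 4 -9 20 255" --pt "-9 6 -14 30 255" --pt "-9 8 -18.5 40 255" --pt "-9 10 -23 50 255" --pt "-9 11.1 -26.4 60 255" --pt "-9 11.1 -26.4 70 255" --pt "-9 11.1 -26.4 75.8 255"

```text
time: 35.2
ee_pos: [0.4491, 0.2125, 0.1114]
eef_rot: [0.547, 0.449, -0.537, 0.459]
contact_force: [-0.0, -0.8, -0.1]
width: 0.362
```

```bash
python3 - <<'E' | tail -3
from tray import *
c,th=TR["red"]
save(a,"s21.png",(190,120,330,220),5)
plan([((*c,.10),np.degrees(th)+90),((*c,.018),np.degrees(th)+90)])
E
```

```text
t 35.3 tcp [0.449 0.212 0.111] jawyaw -10.0 xaxis [ 0.02  -0.001 -1.   ] q6 0.63 F [-0.74   0.216 -0.506] w 0.366
  [1.14, 0.03, -0.05] spin -0.1 spin alt 179.9
  [9.33, -0.13, -0.03] spin -0.1 spin alt 179.9
```

View pics/s21.png

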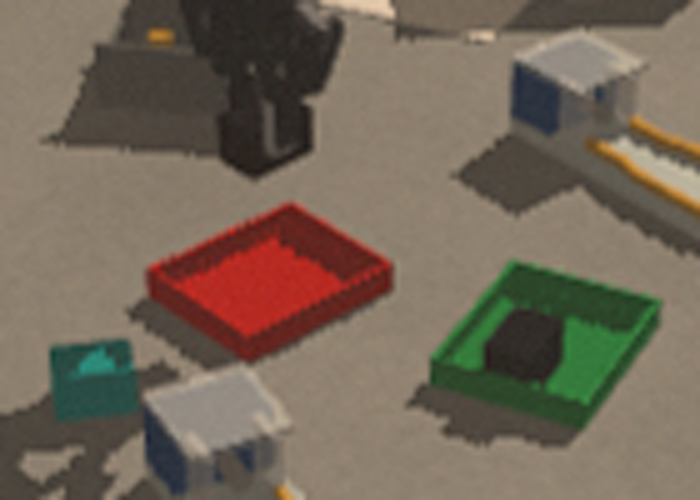

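Request:
step_arm --pt "3 -0.1 0 0 255" --pt "6 -0.1 0 0 255" --pt "8.4 -0.1 0 0 255" --pt "9.3 -0.1 0 0 255" --pt "9.3 -0.1 0 0 255"

```text
time: 35.92
ee_pos: [0.4501, 0.2121, 0.0182]
eef_rot: [0.546, 0.45, -0.536, 0.46]
contact_force: [-0.2, -0.3, -0.8]
width: 0.365
```

```bash
python3 - <<'E' | tail -3
from tray import *
c,th=TR["red"]
save(a,"s22.png",(190,120,330,220),5)
plan([((*c,.018),np.degrees(th)+90)])
E
```

```text
red [0.45  0.213 0.02 ] long 0.1181482281665839 80.09316936535554 short 0.09726804117098553 -9.28170992797772
t 36.02 tcp [0.451 0.212 0.019] jawyaw -9.9 xaxis [ 0.02  -0.001 -1.   ] q6 0.63 F [-0.129  0.293 -0.174] w 0.365
  [0.08, -0.06, -0.01] spin -0.0 spin alt 180.0
```

View pics/s22.png

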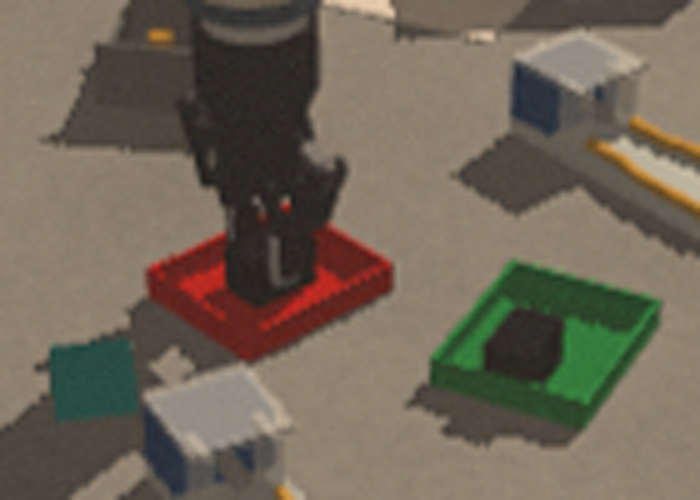

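The bush is in the middle of the red tray, about 1–2 mm above its floor. I'll lower it, release and rise well clear.

Request:
step_arm --pt "0.1 0 0 0 255" --pt "0.1 0 0 0 255" --pt "0.1 0 0 0 110" --pt "0.1 0 0 0 110" --pt "0.1 0 0 0 110" --pt "-2 0 0 0 110" --pt "-7 0 0 0 60" --pt "-12 0 0 0 0" --pt "-15 0 0 0 0" --pt "-15 0 0 0 0"

```text
time: 37.28
ee_pos: [0.449, 0.2132, 0.1711]
eef_rot: [0.548, 0.45, -0.534, 0.46]
contact_force: [0.2, 0.3, -0.5]
width: 1.0
```

```bash
python3 - <<'E' | tail -1
from tray import *
save(a,"s23.png",(140,120,330,290),3.5);save(b,"t23.png",(130,60,460,300),2.3)
plan([])
E
```

```text
t 37.38 tcp [0.447 0.212 0.168] jawyaw -9.9 xaxis [ 0.02  -0.001 -1.   ] q6 0.63 F [ 0.173 -0.458 -0.016] w 1.002
```

View pics/s23.png

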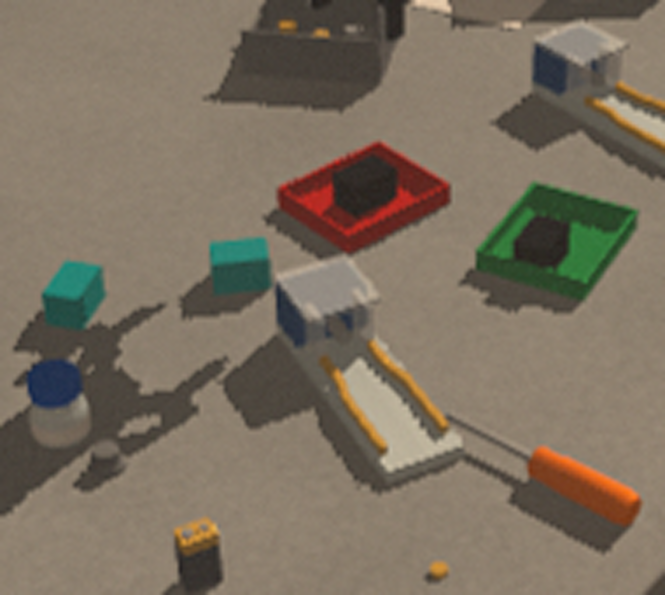

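View pics/t23.png

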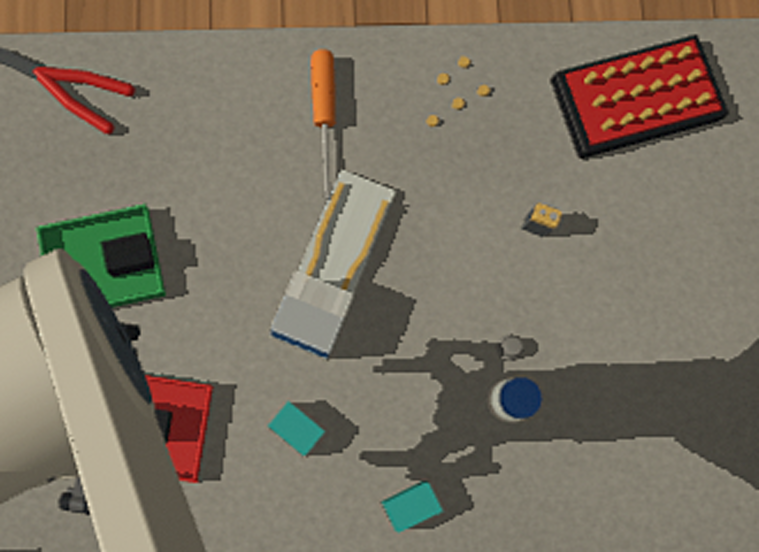

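One bush lies flat in each tray. The jar, knob, battery, screwdriver and turquoise pieces are where they started, and the arm is clear of everything. I'll let it settle for a moment and hand in.

Request:
step_arm --pt "0 0 0 0 0" --pt "0 0 0 0 0" --pt "0 0 0 0 0"

```text
time: 37.75
ee_pos: [0.4471, 0.2122, 0.1678]
eef_rot: [0.546, 0.45, -0.536, 0.46]
contact_force: [0.3, 0.2, 0.3]
width: 0.997
```

```bash
python3 -c "
from station import *
print(get_obs()['time'],get_obs()['contact_force']);print(job_done())"
```

```text
37.75 [0.26849731 0.20885286 0.31669649]
the job is handed in; nothing more can be done
None
```

Both black bushes were tried on the right-hand gauge one at a time, and I handed the job in at 37.8 s.

- **First bush (far right at the start):** it went fully home on the pin. The fingers stopped at about gauge x +2, where I expected +1, and held about 5 N there. It is now in the green tray.
- **Second bush (between the turquoise ones):** the pin's tip stopped it about 23.5 mm short of home, and it did not move under 6–8 N. It is now in the red tray.

The last pictures show one bush lying flat in each tray. The jar, battery, knob, screwdriver and turquoise look-alikes look undisturbed. The gripper was open, about 17 cm above the table, with no contact force.

No check failed. Three small things were off:
- The gauge fit was 1–2 px out at the bridge corners.
- The tool had tilted about 1° by the end.
- In the last top picture the arm hid part of the red tray, so that bush was confirmed from the scene camera only.

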